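Shut the spice flasks and rack their tray

TASK

Pack the spices away: stand every metal spice flask upright in a pocket of its own in the tray and press all their flip caps shut. Then carry the tray to the open-topped steel rack and slide it in, fully home against the back stops, on the lowest pair of rails that clears whatever is standing under the rack. Leave the flasks upright and shut in the tray and do not shift the other things on the counter, the one under the rack included.

Things in the scene. Friction and masses are not known exactly. Their poses are not given: they have to be found in the camera images.
- tray_grip (a point): Loose aluminium tray (0.35 kg): sheet 180 (x) x 200 (y) x 4 mm with an upright wooden handle block in the middle, 50 (x) x 14 (y) mm, its top 66 mm above the tray's underside; grip it across y. This point: in the handle, on the tray's mid axis, 50 mm above the underside; tray axes, z up. x is the sliding direction, either end first (the tray is the same after half a turn).
- tray_pocket0 (a point): Centre of the floor of one of the tray's four square pockets, 4 mm above the tray's underside, at x = +-55, y = +-55 mm from its middle. 44 mm wide inside; 3 mm walls rise 24 mm above this floor. Tray axes.
- tray_pocket1 (a point): Centre of the floor of one of the tray's four square pockets, 4 mm above the tray's underside, at x = +-55, y = +-55 mm from its middle. 44 mm wide inside; 3 mm walls rise 24 mm above this floor. Tray axes.
- tray_pocket2 (a point): Centre of the floor of one of the tray's four square pockets, 4 mm above the tray's underside, at x = +-55, y = +-55 mm from its middle. 44 mm wide inside; 3 mm walls rise 24 mm above this floor. Tray axes.
- tray_pocket3 (a point): Centre of the floor of one of the tray's four square pockets, 4 mm above the tray's underside, at x = +-55, y = +-55 mm from its middle. 44 mm wide inside; 3 mm walls rise 24 mm above this floor. Tray axes.
- flask1_mid (a point): Metal spice flask, loose, may be absent: cylinder 40 mm in diameter and 66 mm tall with a narrower neck (25 mm) to 72 mm and a weighted base, about 0.12 kg. This point is on its axis, 36 mm above its underside; z up along the axis, cap hinge pin 13 mm to -x of the axis, 73.5 mm above the underside, along y. Flasks are alike: any pocket, any yaw.
- flask2_mid (a point): Metal spice flask, loose, may be absent: cylinder 40 mm in diameter and 66 mm tall with a narrower neck (25 mm) to 72 mm and a weighted base, about 0.12 kg. This point is on its axis, 36 mm above its underside; z up along the axis, cap hinge pin 13 mm to -x of the axis, 73.5 mm above the underside, along y. Flasks are alike: any pocket, any yaw.
- flask3_mid (a point): Metal spice flask, loose, may be absent: cylinder 40 mm in diameter and 66 mm tall with a narrower neck (25 mm) to 72 mm and a weighted base, about 0.12 kg. This point is on its axis, 36 mm above its underside; z up along the axis, cap hinge pin 13 mm to -x of the axis, 73.5 mm above the underside, along y. Flasks are alike: any pocket, any yaw.
- flask4_mid (a point): Metal spice flask, loose, may be absent: cylinder 40 mm in diameter and 66 mm tall with a narrower neck (25 mm) to 72 mm and a weighted base, about 0.12 kg. This point is on its axis, 36 mm above its underside; z up along the axis, cap hinge pin 13 mm to -x of the axis, 73.5 mm above the underside, along y. Flasks are alike: any pocket, any yaw.
- flask1_cap (a joint): Flip cap of flask1, a black disc 24 mm across and 5 mm thick reaching 28 mm from the hinge pin: 0 rad = shut flat on the neck (its upper face 77 mm above the flask's underside), 1.57 = standing straight up, 2.0 = end stop. Friction hinge (about 0.003 N m): it stays where left; a light push on its back, then down, shuts it; a hard sideways push tips the flask.
- flask2_cap (a joint): Flip cap of flask2, a black disc 24 mm across and 5 mm thick reaching 28 mm from the hinge pin: 0 rad = shut flat on the neck (its upper face 77 mm above the flask's underside), 1.57 = standing straight up, 2.0 = end stop. Friction hinge (about 0.003 N m): it stays where left; a light push on its back, then down, shuts it; a hard sideways push tips the flask.
- flask3_cap (a joint): Flip cap of flask3, a black disc 24 mm across and 5 mm thick reaching 28 mm from the hinge pin: 0 rad = shut flat on the neck (its upper face 77 mm above the flask's underside), 1.57 = standing straight up, 2.0 = end stop. Friction hinge (about 0.003 N m): it stays where left; a light push on its back, then down, shuts it; a hard sideways push tips the flask.
- flask4_cap (a joint): Flip cap of flask4, a black disc 24 mm across and 5 mm thick reaching 28 mm from the hinge pin: 0 rad = shut flat on the neck (its upper face 77 mm above the flask's underside), 1.57 = standing straight up, 2.0 = end stop. Friction hinge (about 0.003 N m): it stays where left; a light push on its back, then down, shuts it; a hard sideways push tips the flask.
- rack: Fixed steel tray rack, 190 mm deep along its x, open at the top: two side frames 216 mm high, their bars and rails reaching in to y = +-88 mm. Origin: middle of its footprint on the counter. The tray enters at the -x end and slides to +x until it meets the back stops (tray middle then 0 to 4 mm beyond the rack's middle). Only a thin bar at the back (x = 100, 212 mm up) joins the frames.
- rack_rail0 (a point): Middle of the lowest rail pair, at the height of the rails' top faces, 60 mm above the counter; rack axes. Ledges from y = +-88 to +-104 mm carry the 200 mm wide tray between side guides at +-104 mm, which rise 10 mm above the ledge and flare outwards over 20 mm in front of the entry (x = -95 to -115).
- rack_rail1 (a point): Middle of the middle rail pair, at the height of the rails' top faces, 110 mm above the counter; rack axes. Ledges from y = +-88 to +-104 mm carry the 200 mm wide tray between side guides at +-104 mm, which rise 10 mm above the ledge and flare outwards over 20 mm in front of the entry (x = -95 to -115).
- rack_rail2 (a point): Middle of the top rail pair, at the height of the rails' top faces, 160 mm above the counter; rack axes. Ledges from y = +-88 to +-104 mm carry the 200 mm wide tray between side guides at +-104 mm, which rise 10 mm above the ledge and flare outwards over 20 mm in front of the entry (x = -95 to -115).
- lid_mid (a point): Steel saucepan lid lying knob up, 154 mm across, 39 mm high; point on its axis 20 mm up. One of lid, cup and tin stands under the rack (within 30 mm of its middle); the lowest rails clear the lid.
- cup_mid (a point): White ceramic cup, 80 mm across, 85 mm tall; point on its axis at half height. If it stands under the rack, the middle rails are the lowest that clear it.
- tin_mid (a point): Tall steel tin, 87 mm across, 130 mm tall; point on its axis at half height. If it stands under the rack, only the top rails clear it.
- funnel_mid (a point): Orange funnel standing mouth down, 90 mm across, 85 mm tall, bystander; point at half height.
- saltbowl_mid (a point): Small blue bowl, 90 mm across, 35 mm tall, bystander; point at half height.
Things that resemble listed ones, but are neither listed nor needed, are in the scene too. Leave any blue or purple look-alike of the part that bears flask1_mid alone. Leave any pink or red look-alike of the part that bears flask3_mid alone.

How it is judged (in metres and radians):
On the way, in this order (a step that is already met when the one before it is completed fails the run):
1. every flask stands in a pocket of the tray with its cap shut ((x of flask1_mid in the frame of tray_grip between 0.045 and 0.065 m or x of flask1_mid in the frame of tray_grip between -0.065 and -0.045 m) and (y of flask1_mid in the frame of tray_grip between 0.045 and 0.065 m or y of flask1_mid in the frame of tray_grip between -0.065 and -0.045 m) and z of flask1_mid in the frame of tray_grip between -0.017 and -0.003 m and angle between each of flask1_mid, flask2_mid, flask3_mid, flask4_mid's own z axis and vertical below 0.15 rad and value of joint each of flask1_cap, flask2_cap, flask3_cap, flask4_cap below 0.12 rad and (x of flask2_mid in the frame of tray_grip between 0.045 and 0.065 m or x of flask2_mid in the frame of tray_grip between -0.065 and -0.045 m) and (y of flask2_mid in the frame of tray_grip between 0.045 and 0.065 m or y of flask2_mid in the frame of tray_grip between -0.065 and -0.045 m) and z of flask2_mid in the frame of tray_grip between -0.017 and -0.003 m and (x of flask3_mid in the frame of tray_grip between 0.045 and 0.065 m or x of flask3_mid in the frame of tray_grip between -0.065 and -0.045 m) and (y of flask3_mid in the frame of tray_grip between 0.045 and 0.065 m or y of flask3_mid in the frame of tray_grip between -0.065 and -0.045 m) and z of flask3_mid in the frame of tray_grip between -0.017 and -0.003 m and (x of flask4_mid in the frame of tray_grip between 0.045 and 0.065 m or x of flask4_mid in the frame of tray_grip between -0.065 and -0.045 m) and (y of flask4_mid in the frame of tray_grip between 0.045 and 0.065 m or y of flask4_mid in the frame of tray_grip between -0.065 and -0.045 m) and z of flask4_mid in the frame of tray_grip between -0.017 and -0.003 m), for 0.2 s.
2. the loaded tray is home on the lowest rails that clear the thing under the rack (all of step 1 and x of tray_grip in the frame of rack between -0.012 and 0.012 m and y of tray_grip in the frame of rack between -0.01 and 0.01 m and angle between the x axis of tray_grip and the x axis of rack, either way round below 0.08 rad and angle between tray_grip's own z axis and vertical below 0.08 rad and ((horizontal distance between lid_mid and rack below 0.06 m and z of tray_grip in the frame of rack between 0.102 and 0.118 m) or (horizontal distance between cup_mid and rack below 0.06 m and z of tray_grip in the frame of rack between 0.152 and 0.168 m) or (horizontal distance between tin_mid and rack below 0.06 m and z of tray_grip in the frame of rack between 0.202 and 0.218 m))), for 0.2 s.
At the end, for the whole second after the job is handed in: Tray on the lowest rails that clear what is under the rack: height within 8 mm, home within 12 mm, centred within 10 mm, square and level within 0.08 rad; every flask in a pocket (within 10 mm of its centre, on its floor, tilt under 0.15 rad), cap under 0.12 rad (all of step 2); the robot touches nothing.
It fails at once if the lid is shifted by more than 30 mm (distance of lid_mid from where it was at the start of the episode above 0.03 m).
It fails at once if the cup is shifted by more than 30 mm (distance of cup_mid from where it was at the start of the episode above 0.03 m).
It fails at once if the tin is shifted by more than 30 mm (distance of tin_mid from where it was at the start of the episode above 0.03 m).
It fails at once if the funnel is shifted by more than 30 mm (distance of funnel_mid from where it was at the start of the episode above 0.03 m).
It fails at once if the saltbowl is shifted by more than 30 mm (distance of saltbowl_mid from where it was at the start of the episode above 0.03 m).
Of flask1, flask2, flask3, flask4 only 3 to 4 are there at a start; the rules pass over those that are not, and their reading is None.
At some moment in a run one of tray, flask1, flask2, flask3, flask4 may be knocked a few centimetres aside while the robot is not near it.
It also fails if it takes over 210 s, if anything falls off the work surface, if the arm or the gripper's body presses on something with over 40 N, if the wrist force passes 120 N, or if a joint passes its speed limit or range.

ROBOT

A 6-joint arm with a two-finger parallel gripper is mounted at the origin on the work surface. World frame = base frame: x ahead of the robot, y to its left, z up, the work surface at z = 0. Lengths are in m, angles in degrees, forces in N, time in s.
With the tool pointing down it reaches from about 0.4 to 0.825 m from the base axis. Payload 7 kg.
Tool frame: the origin (TCP) lies at the very end of the fingers, on their centre line; the grasp point (between the pads) lies 19 mm behind it (ctrl.grip_depth is the distance from the TCP to the grasp point, in m); z points along the fingers, y is the line along which they close (so a half turn about z gives the same grasp; the last joint's range is limited). The gripper opens to 88 mm and grips with 3 to 60 N. Pads are 19 mm wide; open, the fingers measure 130 mm over their backs; the gripper's body (78 mm by 193 mm) begins 47 mm behind the grasp point.
Start: joints at [91.221, 20.546, 0.682, 0, -70.136, -16.507], TCP at [0.178, 0.651, 0.227] pointing down, gripper open.
Joint ranges: [-176.03, 176.03], [-82.01, 121.73], [-58.28, 71.71], [-173.87, 95.51], [-174.79, -0.11], [-173.66, 173.66]. Speed limits (degrees/s): [136.94, 136.94, 172.46, 180, 180, 180].

INTERFACE

Orientations are given as [roll, pitch, yaw] about the fixed x, y, z axes, in that order (R = Rz(yaw) Ry(pitch) Rx(roll)).
In Python, from plant import get_obs, eyes, ctrl, spotter gives the robot as it stands.
- The arm moves only by the shell command python3 -m crank 'ROWS'. ROWS is JSON, one flat list of numbers, 7 for each row, row after row: the turn, a rotation vector about the tool's x, y, z in rad, then the shift along the tool's x, y, z in mm, then the opening, from 0 (shut) to 1 (fully open). A call has 1 to 5 rows; each row shifts and turns the commanded pose from where the row before left it, along the tool's axes as they then stand; what a row does not reach is not made up. A row lasts 1/8 s, in which the tool goes at most 62.5 mm and 10.7 degrees, less where a joint would pass 70% of its speed; a pose out of reach is approached as far as the arm can. A call is refused whole if a number of a shift passes 62.5 or a number of a turn 0.188, either way. A call with a gripper value outside its range is refused whole. The fingers move at their own pace and stop on an object; the grip force is fixed at half the most. Time passes only in rows, so rows that do not move let the fingers close. It gives the time, the measured TCP pose, the force, the opening and the grip force at its end, in the units of the state.
- get_obs(): the state, without advancing time (a new reading comes with each control period).
- eyes.snapshot(name): name is "side" or "top"; returns the picture (420x560x3 uint8, blue, green, red); there is no depth.
- eyes.camera_model(name): a dict with "fx", "fy", "cx", "cy" (pixels), "D" ([k1, k2, p1, p2, k3] as OpenCV has them; the pictures are not rectified), "extrinsics" (4x4, takes a point from camera to world coordinates). Camera axes: x right, y down, z forward; pixel columns grow to the right and rows downward; lengths in m; the calibration is good to about 2 mm. A picture is of the moment at which its call begins. camera_model takes no time and is no camera call.
- ctrl.close_job(): hands the job in; it is judged then, once.
Trained networks look in the newest picture that a camera, given by its name, has taken for a name from the list of things; names that differ only in an ending like _2 or _b are one class to them, and where a whole thing is asked for, a point or a joint stands for the part that bears it (a point fixed in the world has none). Each returns a list of dicts, best first, with "p" (0 to 1); they miss things now and then, are a little off and sometimes report something else, mostly with a low value. They report only what shows in the picture. A call takes as long as a camera call. They do not tell look-alikes from the thing itself.
- spotter.outline_of(camera, target): "region" (420x560 bool, what is visible of it) and "rect" ([left, top, width, height] in pixels, round what is visible of it).
- spotter.place_of(camera, target): "location" ([column, row] in pixels: a listed point, or the origin of a listed thing).
The state is a dict: "clock": time; "joint_pos": joint angles; "qvel": joint speeds; "tau": joint torques, N m; "tool_pos": TCP position; "orientation": TCP orientation; "force": force on the tool from outside, world axes, zero at the start; "moment": the same for the moment, N m; "opening": finger opening in m; "gripper_force": force on a finger pad.
Only numpy, scipy, OpenCV 4.12 (cv2) and the standard library are available. Lean on these libraries where they do the work, as an engineer would, in place of code of your own. Each camera call takes 0.05 s, during which the arm holds its last target. There are 200 camera calls.

## Working session

There is one attempt and no reset: what is moved stays moved. The work goes in short steps, Python scripts to look and compute and a shell command to move; the robot and the scene stay as the last step left them, time stands still between calls to the robot, and variables do not carry over. Pictures are saved under pics/ and viewed, at most 14 in all, crops included, and the job is handed in when it is done.

```bash
ls; mkdir -p pics; cat > h.py <<'E'
import numpy as np, cv2
from scipy.spatial.transform import Rotation as R
from plant import get_obs, eyes, ctrl, spotter
def px2w(cam,uv,z):
    m=eyes.camera_model(cam);K=np.array([[m['fx'],0,m['cx']],[0,m['fy'],m['cy']],[0,0,1]]);T=np.array(m['extrinsics'])
    p=cv2.undistortPoints(np.array([[uv]],float),K,np.array(m['D'],float))[0,0]
    d=T[:3,:3]@np.array([p[0],p[1],1]);o=T[:3,3]
    return o+d*(z-o[2])/d[2]
def w2px(cam,P):
    m=eyes.camera_model(cam);K=np.array([[m['fx'],0,m['cx']],[0,m['fy'],m['cy']],[0,0,1]]);T=np.linalg.inv(np.array(m['extrinsics']))
    r,_=cv2.Rodrigues(T[:3,:3]);return cv2.projectPoints(np.array(P,float).reshape(-1,3),r,T[:3,3],K,np.array(m['D'],float))[0][:,0]
E
python3 - <<'E'
from h import *
for c in ['top','side']:
    cv2.imwrite(f'pics/{c}0.png',eyes.snapshot(c)); m=eyes.camera_model(c); print(c,m['fx'],np.round(m['extrinsics'],3).tolist())
o=get_obs();print(o)
Z={'tray_grip':.05,'rack':0,'flask1_mid':.036,'flask1_cap':.0735,'lid_mid':.02,'cup_mid':.0425,'tin_mid':.065,'funnel_mid':.0425,'saltbowl_mid':.0175,'tray_pocket0':.004,'rack_rail2':.16}
for c in ['top','side']:
  for n,z in Z.items():
    for d in spotter.place_of(c,n)[:6]:
        print(c,n,round(d['p'],2),np.round(d['location'],1),np.round(px2w(c,d['location'],z)[:2],3))
E
```

```text
pics
top 408.3066542791281 [[-0.028, -0.99, 0.138, 0.453], [-0.999, 0.032, 0.026, 0.055], [-0.03, -0.137, -0.99, 1.08], [0.0, 0.0, 0.0, 1.0]]
side 400.8778146249679 [[0.936, -0.272, 0.224, 0.377], [-0.353, -0.711, 0.608, -0.489], [-0.006, -0.648, -0.762, 0.822], [0.0, 0.0, 0.0, 1.0]]
{'clock': 0.1, 'joint_pos': array([ 9.12192011e+01,  2.05884094e+01,  6.39879755e-01, -1.78244309e-02,
       -7.01336152e+01, -1.65074147e+01]), 'qvel': array([ 0.11011541, -0.09668895,  0.11660061,  0.04053871, -0.07900125,
        0.026152  ]), 'tau': array([-2.10880103e-04, -5.84163308e+01,  2.93751973e+01,  7.01558277e+00,
        1.02112195e-02, -4.75372633e-05]), 'tool_pos': array([0.17788424, 0.65070767, 0.22571041]), 'orientation': array([ 1.79916479e+02, -7.27648272e-03, -1.52942775e+01]), 'force': array([ 0.23630729, -0.44930062, -0.08861877]), 'moment': array([ 0.00335291, -0.0342878 ,  0.06227853]), 'gripper_force': 0.0, 'opening': 0.08785508747835812}
top tray_grip 0.97 [238.2 211.9] [0.587 0.186]
top rack 0.73 [170.2 229.9] [0.55  0.377]
top flask1_mid 0.85 [141.1 251.4] [0.493 0.443]
top flask1_mid 0.51 [170.5 229.3] [0.548 0.365]Traceback (most recent call last):
  File "<stdin>", line 8, in <module>
ValueError: it knows: cup_mid, flask1_mid, flask2_mid, flask3_mid, flask4_mid, funnel_mid, lid_mid, rack, rack_rail, saltbowl_mid, tin_mid, tray_grip, tray_pocket
```

View images.

View pics/top0.png

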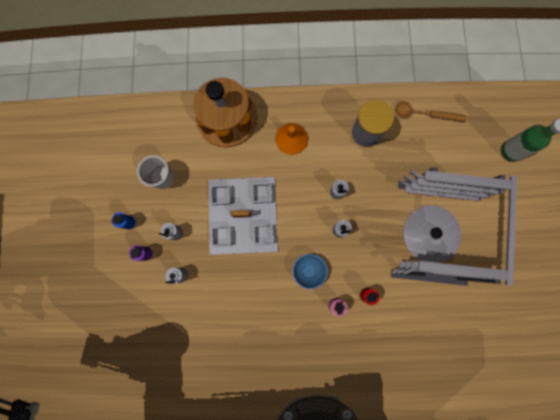

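View pics/side0.png

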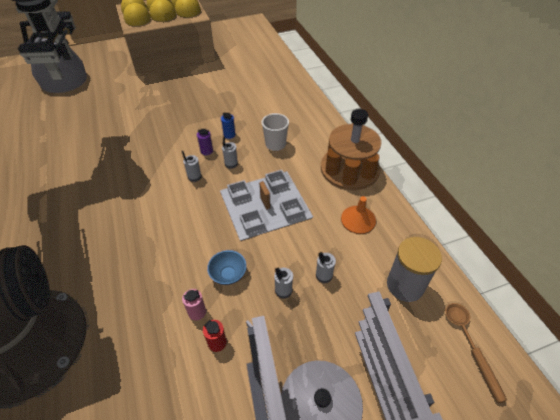

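```bash
python3 - <<'E'
from h import *
Z={'tray_grip':.05,'rack':0,'flask1_mid':.036,'lid_mid':.02,'cup_mid':.0425,'tin_mid':.065,'funnel_mid':.0425,'saltbowl_mid':.0175,'tray_pocket0':.004,'rack_rail2':.16,'flask2_mid':.036,'flask3_mid':.036}
for c in ['top','side']:
  for n,z in Z.items():
   try:
    for d in spotter.place_of(c,n)[:6]:
        print(c,n,round(d['p'],2),np.round(d['location'],1),np.round(px2w(c,d['location'],z)[:2],3))
   except ValueError as e: print(n,'unk')
E
```

```text
top tray_grip 0.97 [238.2 211.9] [0.587 0.186]
top rack 0.73 [170.2 229.9] [0.55  0.377]
top flask1_mid 0.85 [141.1 251.4] [0.493 0.443]
top flask1_mid 0.51 [170.5 229.3] [0.548 0.365]
top lid_mid 0.97 [435.3 232.2] [ 0.521 -0.323]
top cup_mid 0.83 [157.2 170.7] [0.704 0.401]
top cup_mid 0.29 [265.  233.2] [0.531 0.119]
top tin_mid 0.86 [374.1 124.9] [ 0.8   -0.171]
top tin_mid 0.28 [223.4 196.8] [0.624 0.221]
top funnel_mid 0.66 [288.  134.9] [0.788 0.052]
top saltbowl_mid 0.67 [306.8 266.1] [0.444 0.015]
top tray_pocket0 0.94 [263.1 193.1] [0.641 0.124]
top tray_pocket0 0.79 [225.5 195.9] [0.637 0.225]
top tray_pocket0 0.66 [221.6 236.4] [0.528 0.237]
top tray_pocket0 0.57 [262.3 233.4] [0.533 0.128]
top flask2_mid 0.66 [337.2 190.3] [ 0.637 -0.071]
top flask3_mid 0.81 [342.7 228.3] [ 0.538 -0.08 ]
top flask3_mid 0.73 [338.1 306.3] [ 0.342 -0.059]
top flask3_mid 0.63 [372.8 297.2] [ 0.362 -0.147]
side tray_grip 0.53 [279.1 185.9] [0.629 0.184]
side flask1_mid 0.85 [228.4 124.6] [0.579 0.495]
side flask1_mid 0.79 [208.  142.5] [0.499 0.436]
side flask1_mid 0.6 [229.4 154.8] [0.543 0.362]
side lid_mid 0.79 [321.5 401. ] [ 0.52  -0.324]
side tin_mid 0.75 [406.8 271.4] [ 0.792 -0.163]
side funnel_mid 0.86 [364.8 207.9] [0.806 0.042]
side saltbowl_mid 0.68 [229. 269.] [0.438 0.009]
side tray_pocket0 0.94 [293.8 213. ] [0.645 0.12 ]
side tray_pocket0 0.89 [254.3 224.4] [0.537 0.121]
side tray_pocket0 0.88 [275.9 182.9] [0.64  0.238]
side tray_pocket0 0.63 [239.3 194.7] [0.531 0.233]
side flask2_mid 0.78 [322.4 268.1] [ 0.635 -0.076]
side flask3_mid 0.71 [215.7 339.5] [ 0.367 -0.15 ]
side flask3_mid 0.67 [196.4 301. ] [ 0.35  -0.054]
side flask3_mid 0.66 [284.1 280.6] [ 0.542 -0.075]
```

Candidates for metal flasks in the top view are (170,231), (175,275), (340,190) and (343,229). Look-alikes to leave are blue (123,220), purple (141,253), pink (339,307) and red (371,296). The lid at (435,232) stands under the rack, so the lowest rails are the target. Next I check the choice and the caps in one close crop.

```bash
python3 - <<'E'
from h import *
s=cv2.imread('pics/side0.png');t=cv2.imread('pics/top0.png')
def c(im,u,v,w=25,W=200): return cv2.resize(im[max(v-w,0):v+w,max(u-w,0):u+w],(W,W),interpolation=cv2.INTER_CUBIC)
r1=np.hstack([c(s,230,152),c(s,192,165),c(s,325,265),c(s,284,280)])
r2=np.hstack([c(t,170,231),c(t,175,275),c(t,340,190),c(t,343,229)])
r3=np.hstack([c(s,55,55,50),c(t,30,395,28),c(t,430,225,60),c(s,330,360,60)])
cv2.imwrite('pics/crop1.png',np.vstack([r1,r2,r3]))
# tray geometry from pockets
for cam,P in (('top',[[263.1,193.1],[225.5,195.9],[221.6,236.4],[262.3,233.4]]),('side',[[293.8,213],[254.3,224.4],[275.9,182.9],[239.3,194.7]])):
    print(cam,np.mean([px2w(cam,p,.004) for p in P],0))
for n in ['flask1_mid','flask2_mid','flask3_mid','flask4_mid']:
  for cam in ['top','side']:
    for d in spotter.outline_of(cam,n):
        ys,xs=np.nonzero(d['region']); print(cam,n,round(d['p'],2),d['rect'],np.round(px2w(cam,[xs.mean(),ys.mean()],.036)[:2],3))
E
```

```text
top [0.58489249 0.1785215  0.004     ]
side [0.58802973 0.17792124 0.004     ]
top flask1_mid 0.87 [113.5, 211.3, 20.4, 18.4] [0.575 0.493]
top flask1_mid 0.66 [131.1, 241.4, 21.7, 21.6] [0.489 0.445]
top flask1_mid 0.55 [160.5, 225.5, 19.1, 13.9] [0.543 0.363]
top flask1_mid 0.47 [388.6, 167.3, 130.2, 117.7] [ 0.534 -0.383]
side flask1_mid 0.65 [219.4, 136.1, 22.5, 33.8] [0.545 0.364]
side flask1_mid 0.63 [219.5, 110.2, 15.6, 28.1] [0.576 0.492]
side flask1_mid 0.53 [197.2, 128.1, 15.3, 31.3] [0.49  0.444]
top flask2_mid 0.63 [331.8, 182.5, 15.4, 12.1] [ 0.639 -0.075]
top flask2_mid 0.53 [273.0, 122.9, 34.2, 29.8] [0.782 0.043]
side flask2_mid 0.91 [317.9, 251.4, 15.1, 34.4] [ 0.642 -0.077]
top flask3_mid 0.66 [326.7, 301.8, 19.3, 13.8] [ 0.342 -0.058]
top flask3_mid 0.63 [334.0, 223.3, 18.1, 16.4] [ 0.537 -0.077]
top flask3_mid 0.53 [362.8, 289.4, 14.4, 15.5] [ 0.365 -0.14 ]
side flask3_mid 0.92 [199.6, 321.0, 24.1, 29.9] [ 0.366 -0.14 ]
side flask3_mid 0.9 [276.2, 267.1, 16.0, 31.3] [ 0.539 -0.078]
side flask3_mid 0.65 [183.6, 287.3, 24.0, 29.4] [ 0.343 -0.059]
side flask3_mid 0.2 [243.8, 293.6, 195.4, 125.7] [ 0.587 -0.293]
top flask4_mid 0.8 [166.3, 266.7, 21.5, 15.9] [0.429 0.349]
side flask4_mid 0.68 [181.5, 155.9, 17.3, 23.9] [0.428 0.345]
side flask4_mid 0.57 [261.4, 111.4, 27.5, 39.6] [0.704 0.415]
```

View pics/crop1.png

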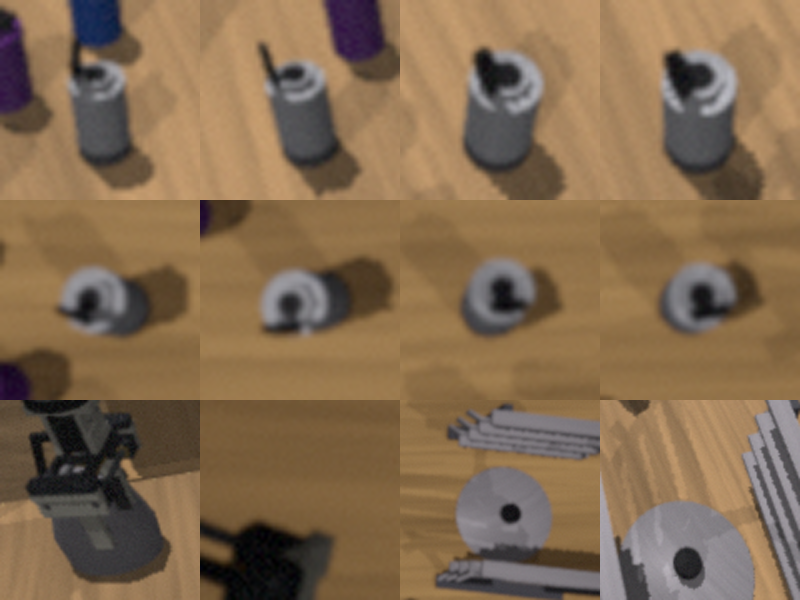

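Metal flasks confirmed: A (170,231), B (175,275), C (340,190) and D (343,229), all with caps standing open. The lid is under the rack. Next I fit the cap directions and refine the positions by model matching.

```bash
cat > fit.py <<'E'
from h import *
S=4
def circ(c,r,n=24,h=0):
    a=np.linspace(0,2*np.pi,n,endpoint=False);return np.c_[c[0]+r*np.cos(a),c[1]+r*np.sin(a),np.full(n,h)]
def cappts(xy,z0,phi,al):
    # hinge at -x of flask frame with yaw phi
    a=np.linspace(0,2*np.pi,24,endpoint=False);pts=[]
    for t in (-1.5,3.5):
        u=np.r_[16+12*np.cos(a),0,0];v=np.r_[12*np.sin(a),-5,5]
        pts.append(np.c_[-13+u*np.cos(al)-t*np.sin(al),v,73.5+u*np.sin(al)+t*np.cos(al)])
    p=np.vstack(pts)/1000;return p@R.from_euler('z',phi).as_matrix().T+[xy[0],xy[1],z0]
def poly(cam,P,o,w):
    q=(w2px(cam,P)-o+.5)*S;m=np.zeros((w*S,w*S),np.uint8);cv2.fillConvexPoly(m,cv2.convexHull(q.astype(np.float32)).astype(np.int32),1);return m>0
def fit(ims,xy,z0=0,w=60):
    """returns best xy, phi(deg), al"""
    D={};
    for c in ims:
        o=np.round(w2px(c,[*xy,z0+.05])[0])-w//2;o=o.astype(int);
        g=cv2.cvtColor(ims[c],cv2.COLOR_BGR2GRAY)[o[1]:o[1]+w,o[0]:o[0]+w]
        D[c]=(o,cv2.resize(g,None,fx=S,fy=S,interpolation=cv2.INTER_CUBIC).astype(float))
    def cost(xy,phi,al):
        t=0
        for c,(o,g) in D.items():
            top=poly(c,circ(xy,.020,h=z0+.066),o,w);neck=poly(c,circ(xy,.0125,h=z0+.072),o,w);hole=poly(c,circ(xy,.008,h=z0+.072),o,w)
            cap=poly(c,cappts(xy,z0,phi,al),o,w)
            roi=poly(c,np.vstack([circ(xy,.02,h=z0+.066),circ(xy,.031,h=z0+.074),circ(xy,.03,h=z0+.1)]),o,w)
            dark=cap|(hole if al>.6 else cap);ring=(top|neck)&~dark
            a=g[dark];b=g[ring]
            t+=np.abs(a-25).mean()+np.abs(b-140).clip(0,90).mean()*.8 - .25*g[roi&~dark&~ring].clip(0,90).mean()
        return t
    best=min((cost(xy,p,a),p,a) for p in np.radians(np.arange(-180,180,20)) for a in (0,.9,1.3,1.6,1.95))
    from scipy.optimize import minimize
    r=minimize(lambda v:cost(np.array(xy)+v[:2]/100,best[1]+v[2],best[2]+v[3]),[0,0,0,0],method='Nelder-Mead',options=dict(initial_simplex=[[0,0,0,0],[.5,0,0,0],[0,.5,0,0],[0,0,.3,0],[0,0,0,.2]],maxiter=150))
    v=r.x;return np.round([xy[0]+v[0]/100,xy[1]+v[1]/100],4),round(np.degrees(best[1]+v[2])),round(best[2]+v[3],2),round(r.fun,1)
E
python3 - <<'E'
from fit import *
I={'side':cv2.imread('pics/side0.png'),'top':cv2.imread('pics/top0.png')}
for n,xy in dict(A=(.544,.3635),B=(.4285,.347),C=(.640,-.076),D=(.538,-.0775)).items():
    print(n,fit(I,xy),fit({'top':I['top']},xy),fit({'side':I['side']},xy))
E
```

```text
Traceback (most recent call last):
  File "fit.py", line 33, in fit
    r=minimize(lambda v:cost(np.array(xy)+v[:2]/100,best[1]+v[2],best[2]+v[3]),[0,0,0,0],method='Nelder-Mead',options=dict(initial_simplex=[[0,0,0,0],[.5,0,0,0],[0,.5,0,0],[0,0,.3,0],[0,0,0,.2]],maxiter=150))
  File "fit.py", line 33, in <lambda>
    r=minimize(lambda v:cost(np.array(xy)+v[:2]/100,best[1]+v[2],best[2]+v[3]),[0,0,0,0],method='Nelder-Mead',options=dict(initial_simplex=[[0,0,0,0],[.5,0,0,0],[0,.5,0,0],[0,0,.3,0],[0,0,0,.2]],maxiter=150))
                        ~~~~^^^^^^^^^^^^^^^^^^^^^^^^^^^^^^^^^^^^^^^^^^^^^^^^^^
  File "fit.py", line 24, in cost
    top=poly(c,circ(xy,.020,h=z0+.066),o,w);neck=poly(c,circ(xy,.0125,h=z0+.072),o,w);hole=poly(c,circ(xy,.008,h=z0+.072),o,w)
                                                 ~~~~^^^^^^^^^^^^^^^^^^^^^^^^^^^^^^^^
  File "fit.py", line 13, in poly
    q=(w2px(cam,P)-o+.5)*S;m=np.zeros((w*S,w*S),np.uint8);cv2.fillConvexPoly(m,cv2.convexHull(q.astype(np.float32)).astype(np.int32),1);return m>0
       ~~~~^^^^^^^
  File "h.py", line 10, in w2px
    m=eyes.camera_model(cam);K=np.array([[m['fx'],0,m['cx']],[0,m['fy'],m['cy']],[0,0,1]]);T=np.linalg.inv(np.array(m['extrinsics']))
ValueError: time passes only in moves, steps and waits
```

```bash
python3 - <<'E'
s=open('h.py').read()
s=s.replace("def px2w","import functools\n@functools.lru_cache(None)\ndef cm(c): return eyes.camera_model(c)\ndef px2w",1).replace("m=eyes.camera_model(cam)","m=cm(cam)")
open('h.py','w').write(s)
E
python3 -m crank '[0,0,-0.134,0,0,0,1, 0,0,-0.134,0,0,0,1]'
python3 - <<'E'
from fit import *
I={'side':cv2.imread('pics/side0.png'),'top':cv2.imread('pics/top0.png')}
for n,xy in dict(A=(.544,.3635),B=(.4285,.347),C=(.640,-.076),D=(.538,-.0775)).items():
    print(n,fit(I,xy),fit({'top':I['top']},xy),fit({'side':I['side']},xy))
E
```

```text
clock: 2.1
tool_pos: [0.178, 0.6511, 0.2266]
orientation: [180.0, -0.0, 0.3]
force: [0.2, 0.6, 0.1]
opening: 0.0875
gripper_force: 0.0
A (array([0.5436, 0.3632]), -14, np.float64(1.39), np.float64(65.7)) (array([0.5436, 0.3636]), 13, np.float64(1.42), np.float64(28.5)) (array([0.5436, 0.3628]), -20, np.float64(1.36), np.float64(32.4))
B (array([0.431 , 0.3496]), 2, np.float64(1.62), np.float64(70.8)) (array([0.4292, 0.3499]), 8, np.float64(1.49), np.float64(28.6)) (array([0.4317, 0.3496]), 71, np.float64(2.05), np.float64(45.8))
C (array([ 0.6408, -0.0751]), 9, np.float64(1.62), np.float64(46.9)) (array([ 0.6392, -0.0742]), 2, np.float64(1.58), np.float64(20.5)) (array([ 0.6418, -0.0752]), 17, np.float64(1.62), np.float64(17.0))
D (array([ 0.5392, -0.0773]), 19, np.float64(1.55), np.float64(51.1)) (array([ 0.5377, -0.0762]), 9, np.float64(1.48), np.float64(19.8)) (array([ 0.5401, -0.0778]), 21, np.float64(1.54), np.float64(20.9))
```

```bash
cat > to.py <<'E'
import sys;from h import *
o=get_obs();x,y,z,w=map(float,sys.argv[1:5])
M=R.from_euler('xyz',o['orientation'],degrees=True);T=R.from_euler('xyz',[180,0,w],degrees=True)
print('shift',np.round(M.inv().apply(np.array([x,y,z])-o['tool_pos'])*1000,1),'turn',np.round((M.inv()*T).as_rotvec(),3),'t',o['clock'],'J',np.round(o['joint_pos'],0),'op',round(o['opening'],4))
E
python3 -m crank '[0,0,0,37.1,43,0,1, 0,0,0,37.1,43,0,1, 0,0,0,37.1,43,0,1, 0,0,0,37.1,43,0,1, 0,0,0,37.1,43,0,1]'
python3 -m crank '[0,0,0,37.1,43,0,1, 0,0,0,37.1,43,0,1, 0,0,0,37.1,43,0,1, 0,0,0,37.1,43,0,1, 0,0,0,37.1,43,0,1]'
python3 to.py .5865 .178 .03 2.6
```

```text
clock: 2.72
tool_pos: [0.3647, 0.4349, 0.2269]
orientation: [-180.0, -0.0, 0.1]
force: [0.5, 1.0, 0.8]
opening: 0.0876
gripper_force: 0.0
clock: 3.35
tool_pos: [0.5506, 0.2201, 0.2269]
orientation: [-180.0, -0.0, 0.1]
force: [0.4, 0.5, 0.2]
opening: 0.0878
gripper_force: 0.0
shift [ 35.7  42.2 196.9] turn [-0.    -0.001 -0.044] t 3.35 J [ 41.  13. -10.   0. -67.  49.] op 0.0878
```

```bash

python3 -m crank '[0,0,0,35.7,42.2,0,1, 0,0,0,0,0,50,1, 0,0,0,0,0,50,1, 0,0,0,0,0,50,1, 0,0,0,0,0,46,1]'
python3 -c "
from h import *
a=eyes.snapshot('side');b=eyes.snapshot('top');cv2.imwrite('pics/c2.png',np.hstack([cv2.resize(a[100:300,150:400],(400,320)),cv2.resize(b[130:330,130:380],(400,320))]))"
python3 to.py .5865 .178 .03 0
```

```text
clock: 3.98
tool_pos: [0.5852, 0.1792, 0.0291]
orientation: [-180.0, -0.0, 0.1]
force: [1.0, 0.2, -0.4]
opening: 0.088
gripper_force: 0.0
shift [ 4.5 -0.6 -4.4] turn [0.004 0.008 0.   ] t 4.075 J [ 35.  26. -21.  -0. -44.  55.] op 0.0877
```

View pics/c2.png

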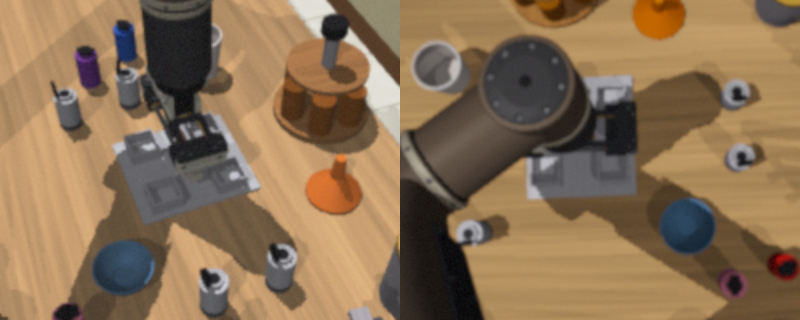

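The top view shows the gripper body's long side (about 190 mm) along the closing direction, centred on the handle near (573,130) in the crop. In the rack I will therefore grip the handle end to end, across its 50 mm. Now I square and centre the tray with the gripper.

```bash

python3 -m crank '[0,0,0,4,0,-4,0.5, 0,0,0,0,0,0,0.5, 0,0,0,0,0,0,0.5, 0,0,0,0,0,0,0.5]'
python3 -m crank '[0,0,0,0,0,0,0.3, 0,0,0,0,0,0,0.3, 0,0,0,0,0,0,0.3]'
python3 to.py .5865 .178 .03 0
```

```text
clock: 4.58
tool_pos: [0.5896, 0.1797, 0.0357]
orientation: [-179.9, -0.1, 0.1]
force: [-1.0, 0.1, 0.2]
opening: 0.0531
gripper_force: 0.0
clock: 4.95
tool_pos: [0.5896, 0.1797, 0.0355]
orientation: [-180.0, -0.1, 0.1]
force: [-1.7, -0.2, 5.6]
opening: 0.0501
gripper_force: 30.0
shift [-3.1  1.7  5.5] turn [-0.001 -0.001  0.002] t 4.95 J [ 35.  25. -20.   0. -45.  55.] op 0.0501
```

```bash

python3 -m crank '[0,0,0,0,0,0,0.75, 0,0,0,0,0,0,0.75, 0,0,0,0,0,-30,0.8, 0,0,0.187,0,0,-20,1, 0,0,0.187,0,0,0,1]'
python3 -m crank '[0,0,0.187,0,0,0,1, 0,0,0.187,0,0,0,1, 0,0,0.187,0,0,0,1, 0,0,0.187,0,0,0,1, 0,0,0.187,0,0,0,0.8]'
python3 to.py .5870 .1797 .035 -90
```

```text
clock: 5.58
tool_pos: [0.5902, 0.1799, 0.0863]
orientation: [-179.9, -0.1, -21.7]
force: [0.2, -1.0, -1.4]
opening: 0.084
gripper_force: 0.0
clock: 6.2
tool_pos: [0.589, 0.1792, 0.0842]
orientation: [180.0, -0.0, -75.3]
force: [-0.8, -0.2, 1.1]
opening: 0.0819
gripper_force: 0.0
shift [-1.   1.8 49.2] turn [ 0.001 -0.     0.257] t 6.2 J [ 35.  22. -17.  -0. -51. -20.] op 0.0819
```

```bash

python3 -m crank '[0,0,0.128,-1,1.8,0,0.6, 0,0,0.128,0,0,0,0.6, 0,0,0,0,0,49,0.5, 0,0,0,0,0,0,0.1, 0,0,0,0,0,0,0.1]'
python3 -m crank '[0,0,0,0,0,0,0.1, 0,0,0,0,0,0,0.1, 0,0,0,0,0,0,0.05]'
python3 to.py .5870 .1797 .035 -90
```

```text
clock: 6.82
tool_pos: [0.5877, 0.18, 0.0364]
orientation: [-180.0, -0.0, -89.6]
force: [0.9, 0.3, 1.4]
opening: 0.0335
gripper_force: 0.0
clock: 7.2
tool_pos: [0.5874, 0.1801, 0.0368]
orientation: [-179.9, 0.0, -89.6]
force: [-3.7, 0.6, 6.8]
opening: 0.0138
gripper_force: 30.0
shift [0.4 0.4 1.8] turn [-0.001  0.001  0.007] t 7.2 J [ 35.  25. -20.   0. -45. -35.] op 0.0138
```

Tray is now at (.5874, .1798), yaw about 0.4°. Go to flask A.

```bash

python3 -m crank '[0,0,0,0,0,0,0.75, 0,0,0,0,0,0,0.75, 0,0,0,0,0,-35,1, 0,0,-0.187,0,0,-50,1, 0,0,-0.187,0,0,-50,1]'
python3 -m crank '[0,0,-0.187,0,0,0,1, 0,0,-0.187,0,0,0,1, 0,0,-0.187,0,0,0,1, 0,0,-0.187,0,0,0,1, 0,0,-0.187,0,0,0,1]'
python3 -m crank '[0,0,-0.187,0,0,0,1, 0,0,-0.067,0,0,0,1]'
python3 to.py .5436 .3632 .15 0.2
```

```text
clock: 7.82
tool_pos: [0.5871, 0.1797, 0.1718]
orientation: [180.0, -0.0, -67.8]
force: [0.7, 0.9, -0.2]
opening: 0.058
gripper_force: 0.0
clock: 8.45
tool_pos: [0.5872, 0.1798, 0.1705]
orientation: [-180.0, 0.0, -14.3]
force: [-0.1, -0.8, -0.1]
opening: 0.0874
gripper_force: 0.0
clock: 8.7
tool_pos: [0.5872, 0.1798, 0.1704]
orientation: [180.0, 0.0, 0.2]
force: [-0.2, 0.6, -0.4]
opening: 0.0876
gripper_force: 0.0
shift [ -43.  -183.5   20.4] turn [ 0.  0. -0.] t 8.7 J [ 35.  17. -12.   0. -61.  55.] op 0.0876
```

```bash
cat > look.py <<'E'
import sys;from fit import *
I={c:eyes.snapshot(c) for c in ('side','top')}
G=dict(A=(.5436,.3632),B=(.430,.3497),C=(.6405,-.0751),D=(.5390,-.0773))
for n in sys.argv[1]: print(n,fit(I,G[n]))
E
python3 look.py AB
python3 -m crank '[0,0,0,-11,-46,0,1, 0,0,0,-11,-46,0,1, 0,0,0,-11,-46,10,1, 0,0,0,-10,-45.5,10,1, 0,0,0,0,0,0,1]'
python3 to.py .5436 .3632 .041 0.2
```

```text
A (array([0.5438, 0.3637]), -22, np.float64(1.29), np.float64(81.0))
B (array([0.4304, 0.349 ]), 1, np.float64(1.58), np.float64(100.3))
clock: 9.43
tool_pos: [0.5432, 0.366, 0.1491]
orientation: [179.9, 0.1, 0.0]
force: [-1.0, -0.3, -0.2]
opening: 0.0875
gripper_force: 0.0
shift [  0.6   2.7 108.1] turn [ 0.001  0.001 -0.003] t 9.425 J [ 51.  22.  -8.  -0. -60.  39.] op 0.0875
```

```bash

python3 -m crank '[0,0,0,0.6,2.7,40,1, 0,0,0,0,0,40,1, 0,0,0,0,0,28,0.7, 0,0,0,0,0,0,0.4, 0,0,0,0,0,0,0.4]'
python3 -m crank '[0,0,0,0,0,0,0.3, 0,0,0,0,0,0,0.3]'
python3 to.py .532 .2344 .15 0.3
```

```text
clock: 10.05
tool_pos: [0.5458, 0.361, 0.0439]
orientation: [-180.0, -0.1, -0.1]
force: [1.2, 0.3, -0.2]
opening: 0.0631
gripper_force: 0.0
clock: 10.3
tool_pos: [0.5454, 0.3612, 0.0439]
orientation: [-179.9, -0.1, -0.0]
force: [0.2, -0.2, -0.1]
opening: 0.0431
gripper_force: 0.0
shift [ -13.2  126.6 -106.4] turn [-0.001 -0.001 -0.006] t 10.3 J [ 51.  28. -14.   0. -48.  39.] op 0.0431
```

```bash

python3 -m crank '[0,0,0,-1.7,-2,2,0.4, 0,0,0,0,0,0,0.35, 0,0,0,0,0,0,0.3, 0,0,0,0,0,0,0.3]'
python3 to.py .5436 .3632 .041 0.2
```

```text
clock: 10.8
tool_pos: [0.5449, 0.3626, 0.0431]
orientation: [-180.0, -0.2, 0.0]
force: [1.3, -5.0, 11.8]
opening: 0.0391
gripper_force: 30.0
shift [-1.3 -0.6  2.1] turn [-0.    -0.003 -0.003] t 10.8 J [ 51.  28. -14.   0. -48.  39.] op 0.0391
```

```bash

python3 -m crank '[0,0,0,0,0,-35,0.3, 0,0,0,0,0,-40,0.3, 0,0,0,0,0,-30,0.3, 0,0,0,0,0,0,0.3]'
python3 - <<'E'
from h import *
for c in ('top','side'):
    im=eyes.snapshot(c); cv2.imwrite(f'pics/t3_{c}.png',im)
    P=[d for d in spotter.place_of(c,'tray_pocket0') if d['p']>.4]; W=[px2w(c,d['location'],.004)[:2] for d in P]
    print(c,np.round(W,4).tolist(),np.mean(W,0)); g=spotter.place_of(c,'tray_grip')[0];print(px2w(c,g['location'],.05))
    print([ (d['p'],np.round(px2w(c,d['location'],.146)[:2],4)) for d in spotter.place_of(c,'flask1_mid')[:3]])
o=get_obs();print(o['tool_pos'],o['opening'],o['force'])
E
python3 to.py .532 .2344 .1 0.3
```

```text
clock: 11.3
tool_pos: [0.5444, 0.3639, 0.1488]
orientation: [-179.8, -0.2, -0.0]
force: [0.7, 0.1, -1.6]
opening: 0.0395
gripper_force: 30.0
top [[0.5296, 0.1248], [0.5333, 0.2316], [0.6421, 0.1214], [0.6356, 0.2284]] [0.58516861 0.17653789]
[0.59155562 0.18225555 0.05      ]
[(0.66, array([0.6144, 0.1145])), (0.64, array([0.4921, 0.4076]))]
side [[0.5387, 0.2319], [0.5343, 0.115], [0.6396, 0.2273], [0.6434, 0.1259]] [0.588978   0.17501766]
[0.58647007 0.18186775 0.05      ]
[(0.56, array([0.4776, 0.3141])), (0.49, array([0.5299, 0.3523])), (0.49, array([0.5419, 0.362 ]))]
[0.54297249 0.36242549 0.14458699] 0.039207813796230194 [-0.81255087  0.20098238 -1.51690387]
shift [-10.8 128.   44.8] turn [ 0.001  0.001 -0.006] t 11.7 J [ 51.  22.  -8.  -0. -60.  39.] op 0.0392
```

```bash
cat > tray.py <<'E'
from h import *
from scipy.optimize import minimize
def hull(c,x,y,w,h=.004):
    r=R.from_euler('z',w,degrees=True)
    P=[[a*.1,b*.09,h] for a,b in((1,1),(1,-1),(-1,-1),(-1,1))] # world: tray x along world y
    P=[[b*.1 if 0 else p[1]*1,p[0],p[2]] for p in P]
    q=w2px(c,r.apply(P)+[x,y,0]);m=np.zeros((1680,2240),np.uint8);cv2.fillConvexPoly(m,((q+.5)*4).astype(np.int32),1);return m>0
def tray(c,g=(.5874,.1798,0)):
    d=spotter.outline_of(c,'tray_grip')[0];M=cv2.resize(d['region'].astype(np.float32),(2240,1680))>.5
    f=lambda v:-(lambda a:(a&M).sum()/(a|M).sum())(hull(c,g[0]+v[0]/100,g[1]+v[1]/100,g[2]+v[2]*10))
    r=minimize(f,[0,0,0],method='Nelder-Mead',options=dict(initial_simplex=[[0,0,0],[.6,0,0],[0,.6,0],[0,0,.3]],maxiter=80));v=r.x
    return np.round([g[0]+v[0]/100,g[1]+v[1]/100,g[2]+v[2]*10],4),r.fun
if __name__=='__main__':
    for c in('top','side'): eyes.snapshot(c);print(c,tray(c))
E
python3 tray.py
```

```text
top (array([0.5816, 0.1832, 3.2369]), np.float64(-0.8233098960111043))
side (array([0.5847, 0.184 , 0.996 ]), np.float64(-0.8636370415666155))
```

```bash
sed -i 's/P=\[\[a\*.1,b\*.09,h\]/P=[[a*.09,b*.1,h]/; s/b\*.1 if 0 else p\[1\]\*1/p[1]/' tray.py; python3 tray.py
```

```text
top (array([0.5861, 0.1808, 0.3351]), np.float64(-0.9858472491749379))
side (array([0.5881, 0.1768, 0.4786]), np.float64(-0.952607587112725))
```

```bash

python3 -m crank '[0,0,-0.006,-3.2,42,0,0.3, 0,0,0,-3.2,43,0,0.3, 0,0,0,-3.2,43,20,0.3, 0,0,0,0,0,30,0.3, 0,0,0,0,0,0,0.3]'
python3 -m crank '[0,0,0,0,0,0,0.3, 0,0,0,0,0,0,0.3]'
python3 to.py .5332 .2344 .085 0.4
```

```text
clock: 12.72
tool_pos: [0.533, 0.2333, 0.094]
orientation: [179.9, 0.2, 0.2]
force: [-1.0, 0.5, -0.5]
opening: 0.0395
gripper_force: 30.0
clock: 12.98
tool_pos: [0.5348, 0.2357, 0.0967]
orientation: [-179.9, -0.1, 0.3]
force: [0.0, 0.3, -1.4]
opening: 0.0388
gripper_force: 30.0
shift [-1.6  1.3 11.7] turn [-0.001 -0.002 -0.001] t 12.975 J [ 43.  19. -21.   0. -51.  47.] op 0.0388
```

```bash

for i in 1 2 3; do python3 -m crank '[0,0,0,0,0,0,0.3]' | grep tool_pos; done
python3 -m crank '[0,0,0,-1,0,12,0.3, 0,0,0,0,0,0,0.3]' | grep -E 'tool_pos|force'
python3 -m crank '[0,0,0,0,0,0,0.3]' | grep -E 'tool_pos|force'
python3 to.py .5332 .2344 .085 0.4
```

```text
tool_pos: [0.5344, 0.2354, 0.0963]
tool_pos: [0.5342, 0.235, 0.096]
tool_pos: [0.5341, 0.2348, 0.0957]
tool_pos: [0.5321, 0.234, 0.0821]
force: [0.2, -0.7, -0.8]
gripper_force: 30.0
tool_pos: [0.533, 0.2346, 0.0832]
force: [1.5, -0.0, -1.9]
gripper_force: 30.0
shift [ 0.2  0.2 -1.8] turn [ 0.001  0.    -0.002] t 13.725 J [ 43.  19. -22.   0. -49.  47.] op 0.0396
```

```bash

python3 -m crank '[0,0,0,0,0,8,0.3, 0,0,0,0,0,7,0.3, 0,0,0,0,0,0,0.3]' | grep -E 'tool_pos|force'
python3 -m crank '[0,0,0,0,0,5,0.3, 0,0,0,0,0,5,0.3, 0,0,0,0,0,0,0.3]' | grep -E 'tool_pos|force'
python3 to.py .5332 .2344 .047 0.4
```

```text
tool_pos: [0.5326, 0.2343, 0.0676]
force: [0.5, -0.1, -0.5]
gripper_force: 30.0
tool_pos: [0.5328, 0.2344, 0.058]
force: [1.6, -0.1, -1.1]
gripper_force: 30.0
shift [ 0.4  0.  11. ] turn [ 0.001  0.001 -0.002] t 14.475 J [ 43.  21. -23.  -0. -46.  47.] op 0.0394
```

Inside the pocket with no contact. Continue to the floor and release.

```bash

python3 -m crank '[0,0,0,0,0,5,0.3, 0,0,0,0,0,4.5,0.3, 0,0,0,0,0,0,0.3]' | grep -E 'tool_pos|force'
python3 -m crank '[0,0,0,0,0,0,0.7, 0,0,0,0,0,0,0.9, 0,0,0,0,0,0,0.9, 0,0,0,0,0,-40,1, 0,0,0,0,0,-60,1]' | grep -E 'tool_pos|force|open'
python3 look.py BCD
python3 to.py .4304 .349 .13 0.2
```

```text
tool_pos: [0.5328, 0.2345, 0.0486]
force: [-0.2, -0.6, -1.1]
gripper_force: 30.0
tool_pos: [0.5321, 0.2339, 0.1486]
force: [1.9, 1.0, -0.0]
opening: 0.0834
gripper_force: 0.0
B (array([0.4311, 0.3495]), 2, np.float64(1.6), np.float64(90.5))
C (array([ 0.6402, -0.0742]), 9, np.float64(1.62), np.float64(47.4))
D (array([ 0.5386, -0.0769]), 15, np.float64(1.5), np.float64(58.6))
shift [-105.7 -112.7   25.8] turn [-0.006 -0.01   0.003] t 15.575 J [ 43.  15. -17.   0. -57.  47.] op 0.0865
```

```bash

python3 -m crank '[0,0,0,-35,-38,0,1, 0,0,0,-35,-38,0,1, 0,0,0,-33,-37,20,1, 0,0,0,0,0,20,1, 0,0,0,0,0,0,1]' | grep tool_pos
python3 -m crank '[0,0,0,0,0,0,1, 0,0,0,0,0,0,1]' | grep tool_pos
python3 to.py .4307 .3494 .041 0.2
```

```text
tool_pos: [0.4285, 0.3468, 0.1079]
tool_pos: [0.4303, 0.3471, 0.1099]
shift [ 0.4 -2.2 68.9] turn [-0.001 -0.001  0.001] t 16.45 J [ 59.  15. -24.   0. -51.  31.] op 0.0876
```

```bash

python3 -m crank '[0,0,0,0.4,-2.2,30,1, 0,0,0,0,0,38,1, 0,0,0,0,0,0,0.6, 0,0,0,0,0,0,0.55, 0,0,0,0,0,0,0.55]' | grep tool_pos
python3 to.py .4307 .3494 .041 0.2
```

```text
tool_pos: [0.4307, 0.3503, 0.0428]
shift [-0.   0.9  1.8] turn [-0.002 -0.002  0.002] t 17.075 J [ 59.  20. -27.   0. -42.  31.] op 0.0631
```

```bash

python3 -m crank '[0,0,0,0,0,0,0.35, 0,0,0,0,0,0,0.3, 0,0,0,0,0,0,0.3, 0,0,0,0,0,0,0.3]'  | grep -E 'tool_pos|force|open'
python3 -m crank '[0,0,0,0,0,-40,0.3, 0,0,0,0,0,-60,0.3, 0,0,0,0,0,-17,0.3, 0,0,0,26,20,0,0.3, 0,0,0,26,45,0,0.3]' | grep -E 'tool_pos|force|open'
python3 to.py .5330 .1244 .16 0.4
```

```text
tool_pos: [0.4301, 0.3495, 0.0415]
force: [-0.6, -1.0, 5.4]
opening: 0.0396
gripper_force: 30.0
tool_pos: [0.4827, 0.2853, 0.158]
force: [0.1, -0.3, -2.6]
opening: 0.0391
gripper_force: 30.0
shift [ 49.1 161.2  -2.1] turn [-0.001 -0.     0.001] t 18.2 J [ 51.  13. -19.  -0. -57.  40.] op 0.0391
```

```bash

python3 -m crank '[0,0,0,16.5,54,0,0.3, 0,0,0,16,54,0,0.3, 0,0,0,16,53,20,0.3, 0,0,0,0,0,50,0.3, 0,0,0,0,0,0,0.3]' | grep -E 'tool_pos'
python3 -m crank '[0,0,0,0,0,0,0.3, 0,0,0,0,0,0,0.3]' | grep -E 'tool_pos'
python3 to.py .5322 .1244 .083 0.4
```

```text
tool_pos: [0.5288, 0.1217, 0.0847]
tool_pos: [0.5326, 0.1252, 0.0899]
shift [-0.4  0.8  6.9] turn [-0.001 -0.003 -0.   ] t 19.075 J [ 34.  16. -26.   0. -48.  57.] op 0.0392
```

```bash

python3 -m crank '[0,0,0,-0.2,0.6,7,0.3, 0,0,0,0,0,0,0.3, 0,0,0,0,0,0,0.3]' | grep -E 'tool_pos'
python3 -m crank '[0,0,0,0,0,8,0.3, 0,0,0,0,0,8,0.3, 0,0,0,0,0,0,0.3]' | grep -E 'tool_pos|force'
python3 to.py .5322 .1244 .0455 0.4
```

```text
tool_pos: [0.5314, 0.1234, 0.0812]
tool_pos: [0.5307, 0.1229, 0.064]
force: [0.4, 0.4, -1.2]
gripper_force: 30.0
shift [ 1.5 -1.6 18.5] turn [ 0.001  0.002 -0.002] t 19.825 J [ 34.  18. -27.  -0. -45.  57.] op 0.0395
```

```bash

python3 -m crank '[0,0,0,1,-1,6,0.3, 0,0,0,0,0,6,0.3, 0,0,0,0,0,5,0.3, 0,0,0,0,0,0,0.3]' | grep -E 'tool_pos|force'
python3 -m crank '[0,0,0,0,0,0,0.7, 0,0,0,0,0,0,0.9, 0,0,0,0,0,0,0.9, 0,0,0,0,0,-40,1, 0,0,0,0,0,-60,1]' | grep -E 'tool_pos|force|open'
python3 -m crank '[0,0,0,0,62,0,1, 0,0,0,0,62,0,1]' | grep -E 'tool_pos'
python3 look.py CD
python3 tray.py
python3 to.py .5388 -.0771 .11 0.2
```

```text
tool_pos: [0.5321, 0.1241, 0.0475]
force: [0.4, -0.0, -0.6]
gripper_force: 30.0
tool_pos: [0.5312, 0.1237, 0.1477]
force: [1.3, 1.2, 0.4]
opening: 0.0834
gripper_force: 0.0
tool_pos: [0.5334, -0.0003, 0.1493]
C (array([ 0.6422, -0.0757]), 12, np.float64(1.66), np.float64(112.5))
D (array([ 0.5394, -0.0778]), 20, np.float64(1.43), np.float64(109.2))
top (array([ 0.5937,  0.1815, -0.2686]), np.float64(-0.3426640565578983))
side (array([0.5879, 0.1756, 0.1289]), np.float64(-0.41659965906532437))
shift [ 5.1 77.8 38.2] turn [-0.    -0.     0.002] t 21.5 J [ 21.  11. -23.   0. -55.  69.] op 0.0873
```

```bash

python3 -m crank '[0,0,0,3,39,0,1, 0,0,0,2.3,38.5,20,1, 0,0,0,0,0,18,1, 0,0,0,0,0,0,1, 0,0,0,0,0,0,1]' | grep tool_pos
python3 -m crank '[0,0,0,0,0,0,1, 0,0,0,0,0,0,1]' | grep tool_pos
python3 to.py .539 -.0773 .041 0.2
```

```text
tool_pos: [0.5394, -0.0761, 0.1106]
tool_pos: [0.5391, -0.0767, 0.1107]
shift [-0.2  0.6 69.7] turn [-0.    -0.001  0.002] t 22.375 J [ 13.  14. -25.   0. -51.  78.] op 0.0872
```

```bash

python3 -m crank '[0,0,0,-0.2,0.6,35,1, 0,0,0,0,0,34,1, 0,0,0,0,0,0,0.6, 0,0,0,0,0,0,0.55, 0,0,0,0,0,0,0.55]' | grep tool_pos
python3 -m crank '[0,0,0,0,0,0,0.35, 0,0,0,0,0,0,0.3, 0,0,0,0,0,0,0.3, 0,0,0,0,0,0,0.3]'  | grep -E 'tool_pos|force|open'
python3 -m crank '[0,0,0,0,0,-40,0.3, 0,0,0,0,0,-60,0.3, 0,0,0,0,0,-25,0.3, 0,0,0,25,-45,0,0.3, 0,0,0,25,-45,0,0.3]' | grep -E 'tool_pos|force|open'
python3 to.py .6428 .1252 .16 0.4
```

```text
tool_pos: [0.5397, -0.0776, 0.0426]
tool_pos: [0.5388, -0.0777, 0.0415]
force: [-1.0, -0.3, 5.7]
opening: 0.0394
gripper_force: 30.0
tool_pos: [0.5884, 0.0131, 0.1666]
force: [0.9, -0.4, -0.6]
opening: 0.0394
gripper_force: 30.0
shift [  54.8 -111.9    6.7] turn [-0.001 -0.001 -0.003] t 24.125 J [ 20.  15. -15.  -0. -59.  70.] op 0.0394
```

```bash

python3 -m crank '[0,0,0,27.3,-56,0,0.3, 0,0,0,27.3,-56,10,0.3, 0,0,0,0,0,35,0.3, 0,0,0,0,0,35,0.3, 0,0,0,0,0,0,0.3]' | grep -E 'tool_pos'
python3 -m crank '[0,0,0,0,0,0,0.3, 0,0,0,0,0,0,0.3]' | grep -E 'tool_pos'
python3 to.py .6426 .1252 .083 0.4
```

```text
tool_pos: [0.6394, 0.1234, 0.0826]
tool_pos: [0.6429, 0.1244, 0.0881]
shift [-0.3 -0.8  5.1] turn [-0.001 -0.003 -0.002] t 25.0 J [ 28.  25. -12.   0. -53.  62.] op 0.0393
```

```bash

python3 -m crank '[0,0,0,0,-0.7,6,0.3, 0,0,0,0,0,0,0.3, 0,0,0,0,0,0,0.3]' | grep -E 'tool_pos'
python3 -m crank '[0,0,0,0.4,0,8,0.3, 0,0,0,0,0,8,0.3, 0,0,0,0,0,0,0.3]' | grep -E 'tool_pos|force'
python3 to.py .6426 .1252 .0455 0.4
```

```text
tool_pos: [0.6418, 0.1249, 0.0803]
tool_pos: [0.6415, 0.1246, 0.0629]
force: [0.2, -0.2, -0.9]
gripper_force: 30.0
shift [ 1.2 -0.6 17.4] turn [ 0.001  0.002 -0.002] t 25.75 J [ 28.  27. -13.  -0. -50.  62.] op 0.0394
```

```bash

python3 -m crank '[0,0,0,0.7,-0.4,6,0.3, 0,0,0,0,0,6,0.3, 0,0,0,0,0,4,0.3, 0,0,0,0,0,0,0.3]' | grep -E 'tool_pos|force'
python3 -m crank '[0,0,0,0,0,0,0.7, 0,0,0,0,0,0,0.9, 0,0,0,0,0,0,0.9, 0,0,0,0,0,-40,1, 0,0,0,0,0,-60,1]' | grep -E 'tool_pos|force|open'
python3 -m crank '[0,0,0,0,62,0,1, 0,0,0,0,62,0,1]' | grep -E 'tool_pos'
python3 look.py C
python3 to.py .6405 -.0751 .11 0.2
```

```text
tool_pos: [0.6427, 0.1252, 0.0477]
force: [-0.1, 1.3, -1.3]
gripper_force: 30.0
tool_pos: [0.6417, 0.1248, 0.1474]
force: [0.5, 0.8, 0.6]
opening: 0.0832
gripper_force: 0.0
tool_pos: [0.644, 0.0009, 0.1496]
C (array([ 0.6415, -0.0756]), 13, np.float64(1.58), np.float64(95.5))
shift [-2.5 71.6 38.7] turn [ 0.     0.    -0.003] t 27.225 J [ 17.  21. -10.   0. -60.  73.] op 0.0875
```

```bash

python3 -m crank '[0,0,0,-2,38,0,1, 0,0,0,-1,38,20,1, 0,0,0,0,0,18,1, 0,0,0,0,0,0,1, 0,0,0,0,0,0,1]' | grep tool_pos
python3 -m crank '[0,0,0,0,0,0,1, 0,0,0,0,0,0,1]' | grep tool_pos
python3 look.py C
python3 to.py .6408 -.0753 .041 0.2
```

```text
tool_pos: [0.6415, -0.0739, 0.1107]
tool_pos: [0.6413, -0.0741, 0.1108]
C (array([ 0.632 , -0.0714]), 88, np.float64(1.2), np.float64(94.5))
shift [-0.4  1.  69.6] turn [-0.    -0.001  0.002] t 28.2 J [ 11.  23. -12.   0. -55.  80.] op 0.0876
```

```bash

python3 -m crank '[0,0,0,-0.4,1,35,1, 0,0,0,0,0,34,1, 0,0,0,0,0,0,0.6, 0,0,0,0,0,0,0.55, 0,0,0,0,0,0,0.55]' | grep tool_pos
python3 -m crank '[0,0,0,0,0,0,0.35, 0,0,0,0,0,0,0.3, 0,0,0,0,0,0,0.3, 0,0,0,0,0,0,0.3]'  | grep -E 'tool_pos|force|open'
python3 -m crank '[0,0,0,0,0,-40,0.3, 0,0,0,0,0,-60,0.3, 0,0,0,0,0,-25,0.3, 0,0,0,0,-60,0,0.3, 0,0,0,0,-60,0,0.3]' | grep -E 'tool_pos|force|open'
python3 to.py .642 .2352 .16 0.4
```

```text
tool_pos: [0.6417, -0.0756, 0.0429]
tool_pos: [0.6409, -0.0756, 0.0416]
force: [-1.4, 1.2, 4.4]
opening: 0.0393
gripper_force: 30.0
tool_pos: [0.6397, 0.0449, 0.1663]
force: [1.8, 0.0, -1.5]
opening: 0.0394
gripper_force: 30.0
shift [   2.8 -190.2    6.4] turn [-0.    -0.    -0.004] t 29.95 J [ 21.  20.  -9.  -0. -62.  69.] op 0.0394
```

```bash

python3 -m crank '[0,0,0,0.5,-48,0,0.3, 0,0,0,0.5,-48,0,0.3, 0,0,0,0.5,-48,0,0.3, 0,0,0,0.5,-46,20,0.3, 0,0,0,0,0,55,0.3]' | grep -E 'tool_pos'
python3 -m crank '[0,0,0,0,0,0,0.3, 0,0,0,0,0,0,0.3, 0,0,0,0,0,0,0.3]' | grep -E 'tool_pos'
python3 to.py .642 .2352 .083 0.4
```

```text
tool_pos: [0.6427, 0.2389, 0.0928]
tool_pos: [0.6424, 0.2344, 0.0938]
shift [-0.4 -0.8 10.8] turn [-0.002 -0.003 -0.002] t 30.95 J [ 36.  27.  -8.   0. -55.  54.] op 0.0396
```

```bash

python3 -m crank '[0,0,0,0,-0.8,11,0.3, 0,0,0,0,0,0,0.3, 0,0,0,0,0,0,0.3]' | grep -E 'tool_pos'
python3 -m crank '[0,0,0,0.4,0,8,0.3, 0,0,0,0,0,8,0.3, 0,0,0,0,0,0,0.3]' | grep -E 'tool_pos|force'
python3 to.py .642 .2352 .0455 0.4
```

```text
tool_pos: [0.641, 0.235, 0.0803]
tool_pos: [0.6407, 0.2347, 0.0629]
force: [-0.1, 0.5, -1.0]
gripper_force: 30.0
shift [ 1.4 -0.5 17.4] turn [ 0.001  0.002 -0.002] t 31.7 J [ 36.  29.  -9.  -0. -52.  54.] op 0.0392
```

```bash

python3 -m crank '[0,0,0,0.9,-0.4,6,0.3, 0,0,0,0,0,6,0.3, 0,0,0,0,0,4,0.3, 0,0,0,0,0,0,0.3]' | grep -E 'tool_pos|force'
python3 -m crank '[0,0,0,0,0,0,0.7, 0,0,0,0,0,0,0.9, 0,0,0,0,0,0,0.9, 0,0,0,0,0,-40,1, 0,0,0,0,0,-60,1]' | grep -E 'tool_pos|force|open'
python3 -m crank '[0,0,0,-40,45,0,1, 0,0,0,-40,45,0,1, 0,0,0,-40,45,0,1, 0,0,0,-40,45,0,1, 0,0,0,0,60,0,1]' | grep -E 'tool_pos'
python3 -m crank '[0,0,0,0,60,0,1, 0,0,0,0,0,0,1]' | grep -E 'tool_pos'
python3 - <<'E'
from fit import *
I={c:eyes.snapshot(c) for c in('side','top')}
for xy in ((.532,.2344),(.5328,.1244),(.6428,.1252),(.642,.2352)): print(fit(I,xy,.004))
cv2.imwrite('pics/c4.png',np.hstack([cv2.resize(I['side'][120:270,180:340],(400,375)),cv2.resize(I['top'][150:280,180:319],(400,375))]))
E
```

```text
tool_pos: [0.642, 0.2354, 0.0476]
force: [0.4, -0.1, -0.3]
gripper_force: 30.0
tool_pos: [0.641, 0.2348, 0.1472]
force: [1.7, 0.4, 0.5]
opening: 0.0835
gripper_force: 0.0
tool_pos: [0.4813, -0.0061, 0.149]
tool_pos: [0.4832, -0.0686, 0.1485]
(array([0.5312, 0.2357]), -2, np.float64(1.4), np.float64(111.3))
(array([0.5329, 0.1245]), 0, np.float64(2.2), np.float64(96.7))
(array([0.6425, 0.1256]), 15, np.float64(1.56), np.float64(47.4))
(array([0.6409, 0.237 ]), 19, np.float64(1.53), np.float64(67.2))
```

View pics/c4.png

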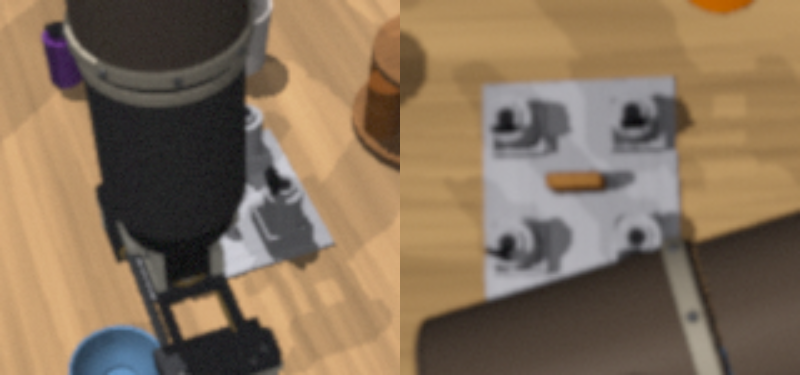

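```bash

python3 -m crank '[0,0,0,-3,-62,0,1, 0,0,0,-3,-62,0,1, 0,0,0,-3,-62,0,1, 0,0,0,-3,-62,0,1, 0,0,0,0,0,30,1]' | grep -E 'tool_pos'
python3 -m crank '[0,0,0,0,0,0,1, 0,0,0,0,0,0,1]' | grep -E 'tool_pos|open'
python3 to.py .473 .1798 .092 0.4
```

```text
tool_pos: [0.4716, 0.1893, 0.1198]
tool_pos: [0.4706, 0.183, 0.1188]
opening: 0.0876
shift [ 2.4  3.2 26.8] turn [ 0.    -0.    -0.001] t 34.675 J [ 44.  10. -29.   0. -51.  47.] op 0.0876
```

```bash

python3 -m crank '[0,0,0,2,1,26,1, 0,0,0,0,0,0,1, 0,0,0,8,0,0,1, 0,0,0,8,0,0,1, 0,0,0,8,0,0,1]' | grep -E 'tool_pos|force'
python3 -m crank '[0,0,0,8,0,0,1, 0,0,0,8,0,0,1, 0,0,0,8,0,0,1, 0,0,0,6,0,0,1, 0,0,0,0,0,0,1]' | grep -E 'tool_pos|force'
python3 to.py .535 .1798 .082 0.4
```

```text
tool_pos: [0.4976, 0.1819, 0.0929]
force: [-1.0, -0.0, -0.4]
gripper_force: 0.0
tool_pos: [0.5268, 0.1818, 0.092]
force: [0.0, -0.7, 0.1]
gripper_force: 0.1
shift [ 8.2  2.1 10. ] turn [ 0.     0.    -0.002] t 35.925 J [ 39.  17. -24.   0. -49.  51.] op 0.0877
```

```bash

python3 -m crank '[0,0,0,4,2,4,1, 0,0,0,3,0,4,1, 0,0,0,0,0,2,1, 0,0,0,0,0,1,1]' | grep -E 'tool_pos|force'
python3 -m crank '[0,0,0,0,0,1,1, 0,0,0,0,0,1,1, 0,0,0,0,0,0,1]' | grep -E 'tool_pos|force'
python3 to.py .535 .1798 .079 0.4
```

```text
tool_pos: [0.5344, 0.1801, 0.0825]
force: [-3.4, -3.7, 15.1]
gripper_force: 8.0
tool_pos: [0.5351, 0.1804, 0.0823]
force: [-6.1, -3.9, 23.8]
gripper_force: 11.8
shift [-0.2  0.6  3.3] turn [-0.001 -0.004 -0.   ] t 36.8 J [ 39.  18. -24.   0. -48.  52.] op 0.0875
```

```bash

python3 -m crank '[0,0,0,0,0,-20,1, 0,0,0,24,0.5,-20,1, 0,0,0,24,0,0,1, 0,0,0,0,0,0,1, 0,0,0,0,0,0,1]' | grep -E 'tool_pos|force'
python3 to.py .583 .1804 .092 0.4
```

```text
tool_pos: [0.5809, 0.1794, 0.1185]
force: [-0.6, -0.4, 0.2]
gripper_force: 0.0
shift [ 2.1 -1.  26.5] turn [ 0.     0.001 -0.002] t 37.425 J [ 36.  19. -16.  -0. -55.  55.] op 0.0877
```

```bash

python3 -m crank '[0,0,0,0,0,26,1, 0,0,0,0,0,0,1, 0,0,0,8,0,0,1, 0,0,0,8,0,0,1, 0,0,0,8,0,0,1]' | grep -E 'tool_pos|force'
python3 -m crank '[0,0,0,8,0,0,1, 0,0,0,8,0,0,1, 0,0,0,8,0,0,1, 0,0,0,6,0,0,1, 0,0,0,0,0,0,1]' | grep -E 'tool_pos|force'
python3 -m crank '[0,0,0,4,0,4,1, 0,0,0,3,0,4,1, 0,0,0,0,0,2,1, 0,0,0,0,0,1,1]' | grep -E 'tool_pos|force'
python3 to.py .645 .1804 .079 0.4
```

```text
tool_pos: [0.6066, 0.18, 0.0938]
force: [-0.0, -0.3, -0.4]
gripper_force: 0.0
tool_pos: [0.6359, 0.1799, 0.093]
force: [-0.6, -0.1, 0.0]
gripper_force: 0.0
tool_pos: [0.6424, 0.18, 0.0819]
force: [0.1, 0.0, 0.7]
gripper_force: 0.1
shift [ 2.6 -0.4  2.9] turn [ 0.     0.    -0.002] t 39.175 J [ 32.  26. -10.  -0. -53.  58.] op 0.0877
```

```bash

python3 -m crank '[0,0,0,0,0,1,1, 0,0,0,0,0,1,1, 0,0,0,0,0,1,1, 0,0,0,0,0,0,1]' | grep -E 'tool_pos|force'
python3 -m crank '[0,0,0,0,0,-30,1, 0,0,0,0,0,-40,1, 0,0,0,-40,45,-40,1, 0,0,0,-40,45,0,1, 0,0,0,-40,45,0,1]' | grep -E 'tool_pos|force'
python3 -m crank '[0,0,0,-40,45,0,1, 0,0,0,0,62,0,1, 0,0,0,0,62,0,1, 0,0,0,0,0,0,1]' | grep -E 'tool_pos'
python3 - <<'E'
from fit import *
I={c:eyes.snapshot(c) for c in('side','top')}
for xy in ((.532,.2344),(.5328,.1244),(.6428,.1252),(.642,.2352)): print(fit(I,xy,.004))
for c in I:
  for n in('flask1_mid','tray_grip'): print(c,n,[(round(d['p'],2),np.round(px2w(c,d['location'],.04)[:2],4)) for d in spotter.place_of(c,n)])
cv2.imwrite('pics/c5.png',np.hstack([cv2.resize(I['side'][120:270,180:340],(400,375)),cv2.resize(I['top'][150:280,180:319],(400,375))]))
E
```

```text
tool_pos: [0.6433, 0.1802, 0.0813]
force: [-2.9, -1.2, 12.6]
gripper_force: 5.9
tool_pos: [0.5274, 0.0495, 0.1842]
force: [0.5, 0.4, 0.9]
gripper_force: 0.0
tool_pos: [0.4887, -0.1221, 0.1839]
(array([0.5313, 0.2389]), 62, np.float64(1.24), np.float64(98.5))
(array([0.5405, 0.1364]), -107, np.float64(-0.28), np.float64(132.5))
(array([0.6473, 0.1255]), 11, np.float64(1.33), np.float64(55.3))
(array([0.6418, 0.2324]), -94, np.float64(-1.07), np.float64(92.8))
side flask1_mid [(0.78, array([0.4978, 0.4347]))]
side tray_grip []
top flask1_mid [(0.65, array([0.5307, 0.2301])), (0.6, array([0.4905, 0.4334])), (0.55, array([0.5759, 0.4824]))]
top tray_grip [(0.58, array([0.5844, 0.1862]))]
```

View pics/c5.png

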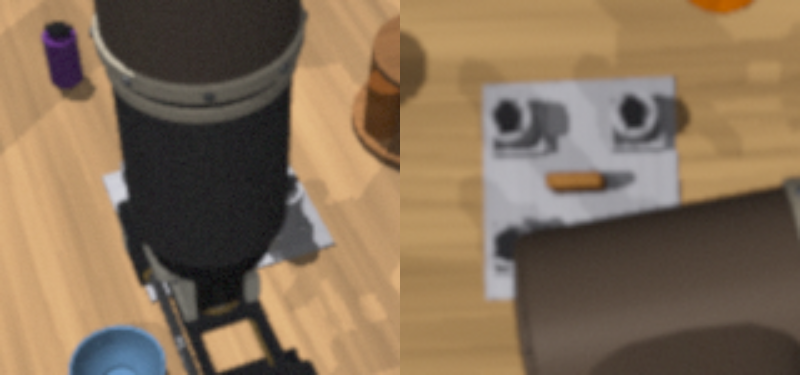

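```bash

python3 -m crank '[0,0,0,-5,-60,-15,1, 0,0,0,-5,-60,-15,1, 0,0,0,-25,-55,0,1, 0,0,0,-27,-55,0,1, 0,0,0,-27,-55,0,1]' | grep -E 'tool_pos'
python3 -m crank '[0,0,0,-27,-55,0,1, 0,0,0,-27,-55,0,1, 0,0,0,-27,-55,0,1, 0,0,0,-27,-55,0,1, 0,0,0,-27,-55,0,1]' | grep -E 'tool_pos'
python3 -m crank '[0,0,0,-27,-55,0,1, 0,0,0,0,0,0,1]' | grep -E 'tool_pos'
python3 - <<'E'
from fit import *
I={c:eyes.snapshot(c) for c in('side','top')}
for c in I: cv2.imwrite(f'pics/clean_{c}.png',I[c])
for xy in ((.532,.2344),(.5328,.1244),(.6428,.1252),(.642,.2352)): print(fit(I,xy,.004))
for c in I:
  for n,z in(('rack',0),('rack_rail0',.06),('rack_rail0',.16),('lid_mid',.02)): print(c,n,[(round(d['p'],2),np.round(px2w(c,d['location'],z)[:2],4),np.round(d['location'],1)) for d in spotter.place_of(c,n)])
cv2.imwrite('pics/c6.png',np.vstack([np.hstack([cv2.resize(I['side'][160:240,200:320],(400,267)),cv2.resize(I['top'][165:265,195:345],(400,267))]),np.hstack([cv2.resize(I['side'][280:420,230:440],(400,267)),cv2.resize(I['top'][155:295,380:530],(400,330))[:267]])]))
E
```

```text
tool_pos: [0.3975, 0.1684, 0.214]
tool_pos: [0.2601, 0.4425, 0.2141]
tool_pos: [0.2322, 0.4987, 0.2129]
(array([0.5315, 0.2342]), 140, np.float64(-0.19), np.float64(40.6))
(array([0.5341, 0.123 ]), -165, np.float64(-0.07), np.float64(47.8))
(array([0.6426, 0.125 ]), -172, np.float64(-0.09), np.float64(37.7))
(array([0.6426, 0.235 ]), -185, np.float64(-0.21), np.float64(34.6))
side rack []
side rack_rail0 [(0.52, array([ 0.4324, -0.012 ]), array([227.2, 267.2])), (0.4, array([0.6943, 0.3742]), array([277. , 133.4])), (0.23, array([0.6381, 0.1104]), array([293. , 202.4]))]
side rack_rail0 [(0.52, array([ 0.4251, -0.0746]), array([227.2, 267.2])), (0.4, array([0.6526, 0.2609]), array([277. , 133.4])), (0.23, array([0.6038, 0.0316]), array([293. , 202.4]))]
side lid_mid [(0.97, array([ 0.5211, -0.3177]), array([320.8, 397.3]))]
top rack []
top rack_rail0 [(0.64, array([0.5221, 0.1205]), array([264. , 236.1]))]
top rack_rail0 [(0.64, array([0.5153, 0.1141]), array([264. , 236.1]))]
top lid_mid [(0.64, array([ 0.5197, -0.3237]), array([435.7, 232.6]))]
```

View pics/c6.png

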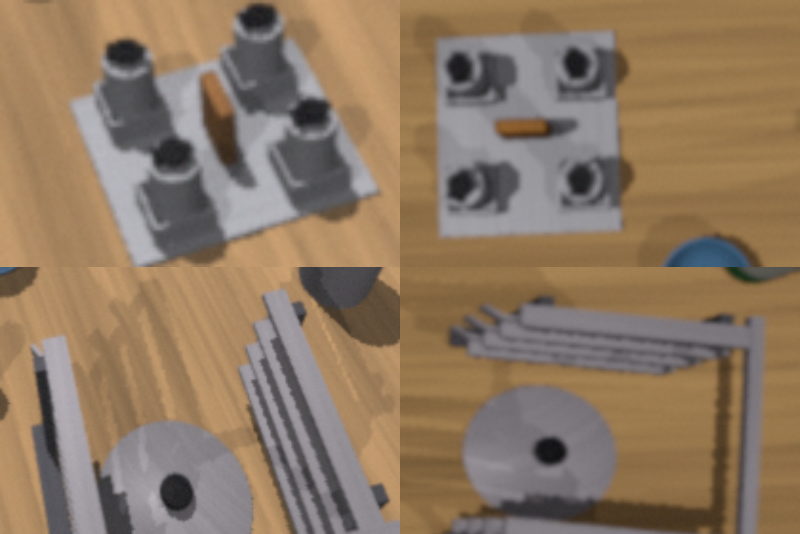

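```bash
cat > ortho.py <<'E'
from h import *
def ortho(c,im,z,x0,x1,y0,y1,s):
    # rows: x decreasing downward, cols: y decreasing rightwards (like top view)
    xs=np.arange(x1,x0,-.001/s);ys=np.arange(y1,y0,-.001/s);X,Y=np.meshgrid(xs,ys,indexing='ij')
    q=w2px(c,np.c_[X.ravel(),Y.ravel(),np.full(X.size,z)]).astype(np.float32).reshape(*X.shape,2)
    o=cv2.remap(im,q[...,0],q[...,1],cv2.INTER_CUBIC)
    for k in range(int(x0*100)+1,int(x1*100)+1):
        r=int((x1-k/100)*1000*s); cv2.line(o,(0,r),(12 if k%5 else 30,r),(0,255,255),1)
    for k in range(int(np.floor(y0*100))+1,int(y1*100)+1):
        r=int((y1-k/100)*1000*s); cv2.line(o,(r,0),(r,12 if k%5 else 30),(0,255,255),1)
    return o
if __name__=='__main__':
    T=cv2.imread('pics/clean_top.png');S=cv2.imread('pics/clean_side.png')
    a=ortho('top',T,.216,.38,.66,-.46,-.17,1.37);b=ortho('side',S,.216,.38,.66,-.46,-.17,1.37)
    cv2.imwrite('pics/o7.png',np.hstack([a,b])); print(a.shape)
E
python3 ortho.py
```

```text
(384, 398, 3)
```

View pics/o7.png

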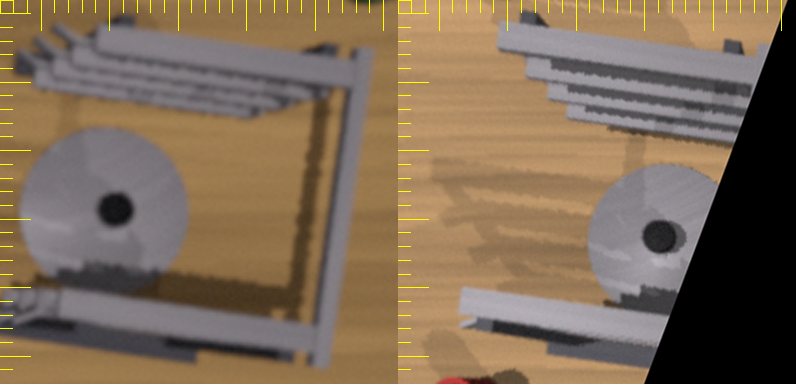

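All four caps are shut and every flask is in a pocket. The rack origin is about (.5237, -.3236), and its x axis points along world yaw -98.3°. Now I fetch the tray by its handle.

```bash

python3 -m crank '[0,0,0,39.4,35.4,0,1, 0,0,0,39.4,35.4,0,1, 0,0,0,39.4,35.4,0,1, 0,0,0,39.4,35.4,0,1, 0,0,0,39.4,35.4,0,1]' | grep -E 'tool_pos'
python3 -m crank '[0,0,0,39.4,35.4,0,1, 0,0,0,39.4,35.4,0,1, 0,0,0,39.4,35.4,0,1, 0,0,0,39.4,35.4,20,1, 0,0,0,0,0,50,1]' | grep -E 'tool_pos'
python3 -m crank '[0,0,0,0,0,0,1, 0,0,0,0,0,0,1]' | grep -E 'tool_pos'
python3 to.py .5875 .1797 .09 0.4
```

```text
tool_pos: [0.4345, 0.3174, 0.2141]
tool_pos: [0.5954, 0.176, 0.1449]
tool_pos: [0.5922, 0.1786, 0.1455]
shift [-4.8 -1.1 55.5] turn [-0.    -0.002 -0.001] t 44.6 J [ 35.  19. -13.   0. -58.  55.] op 0.0874
```

```bash

python3 -m crank '[0,0,0,-3.5,-0.6,25,1, 0,0,0,0,0,25,1, 0,0,0,0,0,0,1]' | grep -E 'tool_pos'
python3 -m crank '[0,0,0,0,0,0,1, 0,0,0,0,0,0,1]' | grep -E 'tool_pos'
python3 to.py .5875 .1797 .028 0.4
```

```text
tool_pos: [0.5878, 0.1795, 0.0946]
tool_pos: [0.589, 0.1796, 0.0956]
shift [-1.6 -0.  67.6] turn [-0.001 -0.003 -0.001] t 45.225 J [ 35.  21. -17.   0. -52.  55.] op 0.0876
```

```bash

python3 -m crank '[0,0,0,-1,0,30,1, 0,0,0,0,0,30,1, 0,0,0,0,0,6,0.8, 0,0,0,0,0,0,0.6, 0,0,0,0,0,0,0.4]' | grep -E 'tool_pos|force'
python3 -m crank '[0,0,0,0,0,0,0.4, 0,0,0,0,0,0,0.3, 0,0,0,0,0,0,0.3, 0,0,0,0,0,0,0.3]' | grep -E 'tool_pos|force|open'
python3 -m crank '[0,0,0,0,0,-8,0.3, 0,0,0,0,0,-15,0.3, 0,0,0,0,0,-20,0.3, 0,0,0,0,0,-25,0.3, 0,0,0,0,0,-15,0.3]' | grep -E 'tool_pos|force|open'
python3 to.py .5567 -.1059 .13 -8.3
```

```text
tool_pos: [0.588, 0.1793, 0.0292]
force: [0.6, -1.5, 0.1]
gripper_force: 0.0
tool_pos: [0.5876, 0.1793, 0.0288]
force: [-1.6, 0.3, 6.6]
opening: 0.0497
gripper_force: 30.0
tool_pos: [0.5872, 0.1789, 0.1123]
force: [0.2, -0.2, -7.4]
opening: 0.05
gripper_force: 30.0
shift [-32.  284.6 -17.9] turn [-0.001 -0.001  0.15 ] t 46.975 J [ 35.  20. -16.  -0. -54.  55.] op 0.05
```

```bash

python3 -m crank '[0,0,0,-2,15,-8,0.3, 0,0,0,-4,30,-10,0.3, 0,0,0,-4,36,0,0.3, 0,0,0,-4,36,0,0.3, 0,0,0,-4,36,0,0.3]' | grep -E 'tool_pos|force|open'
python3 -m crank '[0,0,0,-4,36,0,0.3, 0,0,0,-4,36,0,0.3, 0,0,0,-4,30,0,0.3, 0,0,0.05,-2,18,0,0.3, 0,0,0.05,0,11,0,0.3]' | grep -E 'tool_pos|force|open'
python3 -m crank '[0,0,0.05,0,0,0,0.3, 0,0,0,0,0,0,0.3, 0,0,0,0,0,0,0.3]' | grep -E 'tool_pos|force|open'
python3 to.py .5567 -.1059 .10 -8.3
python3 - <<'E'
from h import *
I={c:eyes.snapshot(c) for c in('side','top')}
cv2.imwrite('pics/c8.png',np.hstack([cv2.resize(I['side'][160:420,180:440],(400,400)),cv2.resize(I['top'][130:330,320:520],(400,400))]))
E
```

```text
tool_pos: [0.5685, 0.0238, 0.1283]
force: [1.1, 0.5, -7.1]
opening: 0.0501
gripper_force: 30.0
tool_pos: [0.5553, -0.1064, 0.1285]
force: [-0.3, 0.5, -6.7]
opening: 0.0496
gripper_force: 30.0
tool_pos: [0.556, -0.1049, 0.1286]
force: [0.3, 0.2, -6.7]
opening: 0.0499
gripper_force: 30.0
shift [ 0.8  0.9 28.6] turn [-0.     0.     0.001] t 48.6 J [  9.  15. -21.  -0. -54.  73.] op 0.0499
```

View pics/c8.png

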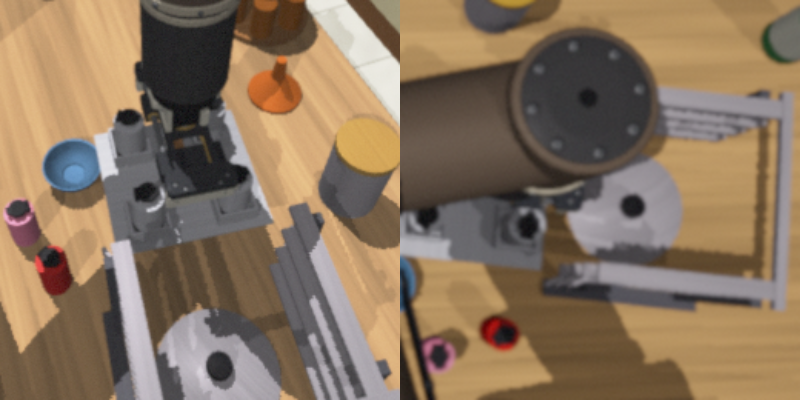

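```bash

python3 -m crank '[0,0,0,0.6,0,15,0.3, 0,0,0,0,0,15,0.3, 0,0,0,0,0,5,0.3, 0,0,0,0,0,0,0.3, 0,0,0,0,0,0,0.3]' | grep -E 'tool_pos|force|orient'
python3 -m crank '[0,0,0,0,0,0,0.3, 0,0,0,0,0,0,0.3]' | grep -E 'tool_pos|force|orient'
python3 to.py .5567 -.1059 .0935 -8.3
```

```text
tool_pos: [0.557, -0.1054, 0.0941]
orientation: [180.0, -0.0, -8.3]
force: [-0.0, -0.7, -8.0]
gripper_force: 30.0
tool_pos: [0.5568, -0.1054, 0.0941]
orientation: [-180.0, -0.0, -8.3]
force: [-0.4, -0.2, -7.8]
gripper_force: 30.0
shift [-0.   0.5  0.6] turn [-0.    -0.001  0.   ] t 49.575 J [  9.  17. -23.   0. -50.  73.] op 0.0498
```

```bash

python3 -m crank '[0,0,0,0,15,0,0.3, 0,0,0,0,15,0,0.3, 0,0,0,0,15,0,0.3, 0,0,0,0,15,0,0.3, 0,0,0,0,0,0,0.3]' | grep -E 'tool_pos|force|orient'
python3 to.py .5454 -.1751 .0935 -8.3
python3 -m crank '[0,0,0,0,12,0,0.3, 0,0,0,0,12,0,0.3, 0,0,0,0,12,0,0.3, 0,0,0,0,12,0,0.3, 0,0,0,0,0,0,0.3]' | grep -E 'tool_pos|force|orient'
python3 to.py .5237 -.3236 .0935 -8.3
```

```text
tool_pos: [0.5475, -0.1663, 0.0936]
orientation: [180.0, 0.0, -8.4]
force: [1.2, -0.5, -7.7]
gripper_force: 30.0
shift [-0.8  9.   0.1] turn [ 0.     0.    -0.002] t 50.2 J [  3.  18. -22.   0. -50.  79.] op 0.0497
tool_pos: [0.5407, -0.2133, 0.0936]
orientation: [180.0, 0.0, -8.4]
force: [0.7, 0.1, -8.0]
gripper_force: 30.0
shift [-8.000e-01  1.116e+02  1.000e-01] turn [ 0.     0.    -0.001] t 50.825 J [ -2.  19. -21.   0. -50.  84.] op 0.05
```

```bash

python3 -m crank '[0,0,0,-0.5,12,0,0.3, 0,0,0,0,13,0,0.3, 0,0,0,0,13,0,0.3, 0,0,0,0,13,0,0.3, 0,0,0,0,0,0,0.3]' | grep -E 'tool_pos|force|orient'
python3 to.py .5237 -.3236 .0935 -8.3
python3 -m crank '[0,0,0,0,10,0,0.3, 0,0,0,0,10,0,0.3, 0,0,0,0,10,0,0.3, 0,0,0,0,10,0,0.3, 0,0,0,0,0,0,0.3]' | grep -E 'tool_pos|force|orient'
python3 to.py .5237 -.3236 .0935 -8.3
```

```text
tool_pos: [0.5328, -0.2639, 0.0936]
orientation: [180.0, 0.0, -8.4]
force: [-0.3, 0.5, -9.0]
gripper_force: 30.0
shift [-0.3 60.4  0.1] turn [ 0.     0.    -0.001] t 51.45 J [ -8.  20. -19.   0. -51.  89.] op 0.0499
tool_pos: [0.5272, -0.3031, 0.0937]
orientation: [180.0, 0.0, -8.4]
force: [0.4, 0.4, -8.3]
gripper_force: 30.0
shift [-0.5 20.8  0.2] turn [ 0.     0.    -0.001] t 52.075 J [-12.  21. -18.   0. -51.  93.] op 0.0499
```

```bash

python3 -m crank '[0,0,0,-0.3,7,0,0.3, 0,0,0,0,7,0,0.3, 0,0,0,0,0,0,0.3, 0,0,0,0,0,0,0.3]' | grep -E 'tool_pos|force|orient'
python3 -m crank '[0,0,0,0,0,2,0.3, 0,0,0,0,0,2,0.3, 0,0,0,0,0,1,0.3, 0,0,0,0,0,0,0.3]' | grep -E 'tool_pos|force|orient'
python3 to.py .5237 -.3236 .0888 -8.3
```

```text
tool_pos: [0.525, -0.316, 0.0937]
orientation: [-180.0, 0.0, -8.3]
force: [-0.7, 0.2, -8.1]
gripper_force: 30.0
tool_pos: [0.5251, -0.316, 0.0889]
orientation: [180.0, -0.0, -8.3]
force: [0.0, 0.3, -6.5]
gripper_force: 30.0
shift [-0.3  7.7  0.1] turn [ 0. -0.  0.] t 53.075 J [-13.  22. -17.   0. -51.  95.] op 0.0499
```

```bash

python3 -m crank '[0,0,0,0,0,1,0.3, 0,0,0,0,0,0.5,0.3, 0,0,0,0,0,0,0.3]' | grep -E 'tool_pos|force|orient'
python3 -m crank '[0,0,0,0,0,0,0.5, 0,0,0,0,0,0,0.65, 0,0,0,0,0,0,0.65, 0,0,0,0,0,0,0.65]' | grep -E 'tool_pos|force|open'
python3 to.py .5237 -.3236 .0888 -8.3
```

```text
tool_pos: [0.5251, -0.3161, 0.0887]
orientation: [180.0, -0.0, -8.3]
force: [-4.1, 2.5, 7.6]
gripper_force: 30.0
tool_pos: [0.5254, -0.3163, 0.0875]
force: [-0.3, -0.2, -0.5]
opening: 0.0568
gripper_force: 0.0
shift [-0.7  7.5 -1.3] turn [ 0.    -0.001  0.   ] t 53.95 J [-13.  22. -17.   0. -51.  95.] op 0.0568
```

```bash

python3 -m crank '[0,0,0,0,0,0,0.8, 0,0,0,0,0,-15,0.8, 0,0,0,0,0,-25,0.8, 0,0,0,0,-10,-25,0.5, 0,0,0,0,-28,0,0]' | grep -E 'tool_pos|force|orient'
python3 -m crank '[0,0,0,0,-30,0,0, 0,0,0,0,0,0,0, 0,0,0,0,0,0,0, 0,0,0,0,0,0,0]' | grep -E 'tool_pos|force|open'
python3 to.py .5345 -.2494 .10 -8.3
python3 - <<'E'
from h import *
I={c:eyes.snapshot(c) for c in('side','top')}
cv2.imwrite('pics/c9.png',np.hstack([cv2.resize(I['side'][220:420,230:430],(400,400)),cv2.resize(I['top'][130:330,340:540],(400,400))]))
E
```

```text
tool_pos: [0.5321, -0.2794, 0.1557]
orientation: [179.9, -0.3, -8.4]
force: [0.0, 0.2, -0.4]
gripper_force: 0.0
tool_pos: [0.5348, -0.2494, 0.1524]
force: [-0.4, -0.0, 0.8]
opening: 0.016
gripper_force: 0.0
shift [-0.3  0.  52.4] turn [ 0.    -0.    -0.001] t 55.075 J [ -6.  16. -16.   0. -58.  88.] op 0.016
```

View pics/c9.png

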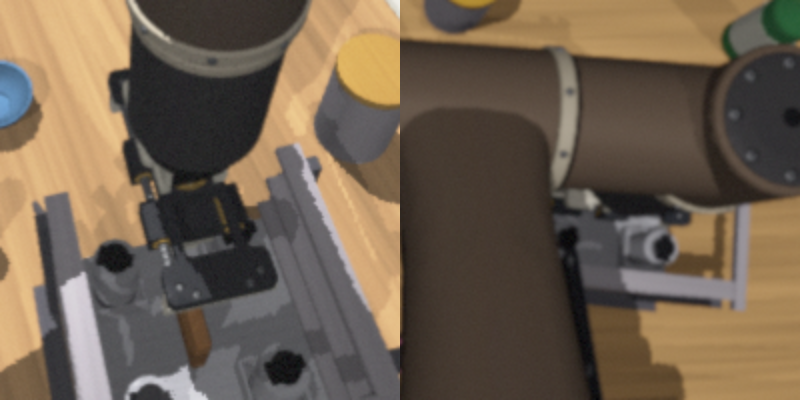

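The side view shows the tray seated on the lowest rails with caps shut and the handle at (195,335) in the crop. Next I push the handle end with the closed fingers until the tray meets the back stops.

```bash

python3 -m crank '[0,0,0,0,0,25,0, 0,0,0,0,0,25,0, 0,0,0,0,0,0,0, 0,0,0,0,8,0,0, 0,0,0,0,5,0,0]' | grep -E 'tool_pos|force|open'
python3 -m crank '[0,0,0,0,3,0,0, 0,0,0,0,3,0,0, 0,0,0,0,0,0,0]' | grep -E 'tool_pos|force'
python3 -m crank '[0,0,0,0,3,0,0, 0,0,0,0,3,0,0, 0,0,0,0,0,0,0]' | grep -E 'tool_pos|force'
python3 to.py .5237 -.3236 .1 -8.3
```

```text
tool_pos: [0.5336, -0.2625, 0.1034]
force: [-0.8, 0.0, 0.5]
opening: 0.0004
gripper_force: 0.0
tool_pos: [0.5321, -0.2678, 0.1024]
force: [0.1, 0.9, -0.2]
gripper_force: 0.0
tool_pos: [0.5312, -0.2737, 0.1022]
force: [0.0, -0.5, -0.4]
gripper_force: 0.0
shift [-0.2 50.4  2.2] turn [ 0.  0. -0.] t 56.55 J [ -9.  20. -19.   0. -52.  90.] op 0.0006
```

```bash

for i in 1; do python3 -m crank '[0,0,0,0,2.5,0,0, 0,0,0,0,2.5,0,0, 0,0,0,0,0,0,0]' | grep -E 'tool_pos|force'
python3 -m crank '[0,0,0,0,2.5,0,0, 0,0,0,0,2.5,0,0, 0,0,0,0,0,0,0]' | grep -E 'tool_pos|force'; done
python3 to.py .5237 -.3236 .1 -8.3
```

```text
tool_pos: [0.5307, -0.2781, 0.1022]
force: [1.2, 3.9, 1.5]
gripper_force: 2.2
tool_pos: [0.5299, -0.2832, 0.1022]
force: [0.5, 4.3, 0.7]
gripper_force: 2.1
shift [-0.3 40.9  2.2] turn [-0. -0.  0.] t 57.3 J [-10.  20. -18.  -0. -52.  91.] op 0.0004
```

```bash

python3 -m crank '[0,0,0,0,2,0,0, 0,0,0,0,0,0,0]' | grep -E 'tool_pos|force'
python3 -m crank '[0,0,0,0,2,0,0, 0,0,0,0,0,0,0]' | grep -E 'tool_pos|force'
python3 to.py .5237 -.3236 .1 -8.3
```

```text
tool_pos: [0.5297, -0.2847, 0.1022]
force: [1.0, 7.4, 1.0]
gripper_force: 3.6
tool_pos: [0.5297, -0.285, 0.1022]
force: [2.0, 16.7, 3.5]
gripper_force: 8.6
shift [-0.4 39.   2.1] turn [-0.003 -0.     0.   ] t 57.8 J [-10.  20. -18.  -0. -52.  92.] op 0.0002
```

Home against the stops. Retreat and verify.

```bash

python3 -m crank '[0,0,0,0,-6,0,0, 0,0,0,0,-9,0,0, 0,0,0,0,0,-40,0, 0,0,0,0,0,-50,0, 0,0,0,0,0,-50,0]' | grep -E 'tool_pos|force'
python3 -m crank '[0,0,0,0,-60,-10,0, 0,0,0,0,-60,0,0, 0,0,0,-10,-60,0,0, 0,0,0,-10,-60,0,0, 0,0,0,-20,-58,0,0]' | grep -E 'tool_pos'
python3 -m crank '[0,0,0,-20,-58,0,0, 0,0,0,-20,-58,0,0, 0,0,0,-30,-54,0,0, 0,0,0,-30,-54,0,0, 0,0,0,-30,-54,0,0]' | grep -E 'tool_pos'
python3 -m crank '[0,0,0,-30,-54,0,0, 0,0,0,-30,-54,0,0, 0,0,0,0,0,0,0]' | grep -E 'tool_pos'
python3 - <<'E'
from fit import *
I={c:eyes.snapshot(c) for c in('side','top')}
d=np.array([-.1444,-.9895]);n=np.array([.9895,-.1444]);o=np.array([.5237,-.3236])+.002*d
for a in(-.055,.055):
  for b in(-.055,.055):
    p=o+a*d+b*n; print(p.round(4),fit({'top':I['top']},p,.064))
from scipy.optimize import minimize
for c in I: print(c,[(x['p'],np.round((px2w(c,x['location'],.11)[:2]-[.5237,-.3236])@np.c_[d,n],4)) for x in spotter.place_of(c,'tray_grip')])
cv2.imwrite('pics/c10.png',np.hstack([cv2.resize(I['side'][220:420,230:430],(400,400)),cv2.resize(I['top'][150:300,380:530],(400,400))]))
E
```

```text
tool_pos: [0.531, -0.2726, 0.2437]
force: [1.6, 0.0, -0.4]
gripper_force: 0.0
tool_pos: [0.5347, 0.0299, 0.2522]
tool_pos: [0.4453, 0.3236, 0.2525]
tool_pos: [0.4009, 0.4407, 0.2514]
[ 0.4769 -0.2632] (array([ 0.477 , -0.2649]), -77, np.float64(1.45), np.float64(23.6))
[ 0.5858 -0.2791] (array([ 0.5871, -0.28  ]), -59, np.float64(1.38), np.float64(10.7))
[ 0.461  -0.3721] (array([ 0.4603, -0.3737]), 189, np.float64(-0.49), np.float64(23.1))
[ 0.5699 -0.3879] (array([ 0.5678, -0.3922]), -80, np.float64(1.5), np.float64(11.2))
side [(0.87, array([ 0.005 , -0.0015]))]
top [(0.61, array([-0.0034, -0.0011]))]
```

View pics/c10.png

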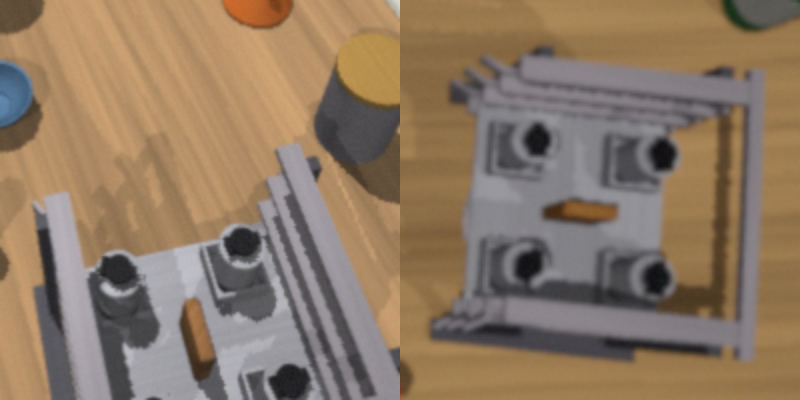

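The tray is home on the lowest rails: its handle shows at (580,212) in the top crop, and the networks put it within 5 mm of the rack's middle. All four black caps lie flat on upright flasks. Handing in.

```bash
python3 -c "
from plant import *
print(ctrl.close_job())"
```

```text
the job is handed in; nothing more can be done
None
```

The tray is on the lowest rails, pushed home against the back stops over the lid, with all four flasks upright and capped; the last pictures confirm this, and the job is handed in (no verdict was shown).

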